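# Pick the retaining ring off a mini centrifuge rotor

## Task

Free the rotor of the mini centrifuge for cleaning: take the orange-handled pick from its wooden stand, gently slip its foot under the eared end of the brass split ring on the hub, ease that end up until it snaps out of its groove, and leave the ring there while you put the pick back upright in its stand. Then lift the ring off the hub and lay it flat in the red tray. Do not force the pick against the rotor or the ring, do not drop the ring on the bench, and leave the flask, bottle and tube rack where they are.

Things in the scene. Friction and masses are not known exactly. Their poses are not given: they have to be found in the camera images.
- centrifuge: Mini centrifuge, no lid, fixed: white round base 160 mm across, 40 mm high; on it a fixed flat grey rotor disc 128 mm across, rubber-skinned, top face 50 mm above the bench; in its middle a black boss 48 mm across, 6 mm high, on which the ring lies; above it an aluminium hub 40 mm across up to 66 mm. Origin: centre of underside, z up; +x points to the eared end of the ring (within 5 degrees).
- hub_seat (a point): On the hub's axis at the boss top, 56 mm above the bench; axes of the centrifuge. The groove above it: on the -x side a rigid lip out to radius 24 mm, 63 to 67 mm high, with the back of the ring tucked under it (2 mm play); on the +x side, 22 degrees towards +y, a polished wedge nose 9 mm wide, out to radius 23.6 mm, 62 to 68 mm high, holds the ring down near its eared end.
- ring_mid (a point): Centre of the brass split ring, half-way up its 5 mm thickness. Inner diameter 42 mm, outer 56 mm, about 48 g; z along its axis. Starts flat on the boss, 1 mm radial play, its x and y along the centrifuge's within 5 degrees. A 15 mm gap begins at +x and runs towards -y. When snapped out it is held only by weight and loose fit under the rear lip. Squeezing it across +y and -y is safe.
- ring: Ring; origin: centre of underside. From +x to past +y a springy arm that bends out as its end is pulled up over the nose: the pull peaks (4 to 16 N) at 5 to 9 mm rise, drops while the inner face slides up the nose, and at about 11 to 14 mm the arm springs in above it: the ear, 4 mm outward meanwhile, rests 16 mm above its start, ring sloping 16 degrees. To take it off: lift, 5 to 10 mm to hub -x.
- ring_end (a point): Centre of the flat ear at the end of the ring by the gap: 10 mm wide (along y), 5 mm thick, sticking out radially from 28 to 40 mm radius; this point is at 34.5 mm radius, 6 mm to +y of the ring's x axis, half-way up (58.5 mm above the bench at the start). Below the ear is a 6 mm gap above the rotor disc, open outward and sideways; the boss begins at 24 mm radius. Axes as the ring.
- pick_grip (a point): Centre of the pick's orange square handle (16 x 16 mm, 46 mm high, faces along x and y, a 6 mm black cap on top). Below the handle a flange 38 (x) x 28 x 4 mm, its underside 27 mm below this point, rests on the stand. z up along the shank. Starts upright in the stand, axes along the stand's within 5 degrees.
- pick: The pick, 70 g; origin: centre of the flange underside. Below a polished steel shank 5 mm across; at its bottom a flat toe pointing to the pick's +x, 7 mm wide, 4 mm thick, tip 16 mm from the shank's axis. The shank is adjustable: its lowest point lies somewhere from 54 to 66 mm below the origin, not measured (find it by touch); it is stiff and stays as set unless pushed with over 50 N.
- stand: Wooden block 60 x 50 mm, top 78 mm above the bench, fixed, on a grey foot plate 74 x 64 mm. A slot 72 mm deep from its top, x = -10 to +19 mm, y = -9 to +9 mm, takes shank and toe; the flange rests on the top. Seated, the handle's centre is 105 mm above the bench, within 5 mm of the stand's axis, toe to the stand's +x. Origin: centre of underside, z up.
- stand_top (a point): The point on the stand's axis at its top face, 78 mm above the bench, where the centre of the flange rests.
- tray: Red parts tray, fixed, 150 (x) x 140 (y) mm, 20 mm high, walls and floor 4 to 5 mm thick. Origin: centre of underside, z up.
- flask: Amber conical flask, 76 mm across, 110 mm high, loose; leave it alone. Origin: centre of underside.
- bottle: White bottle with a blue cap, 56 mm across, 115 mm high, loose; leave it alone. Origin: centre of underside.
- rack: White tube rack 105 x 58 mm with capped tubes, 74 mm high in all, loose; leave it alone. Origin: centre of underside.

How it is judged:
By the outcome, as a careful person would: the job done as asked, in the order asked, and still so for the second after the job is handed in, with the robot touching nothing.
It also fails if it takes over 72 s, if anything falls off the work surface, if the arm or the gripper's body presses on something with over 40 N, if the wrist force passes 120 N, or if a joint passes its speed limit or range.

## Robot

A 6-joint arm with a two-finger parallel gripper is mounted at the origin on the work surface. World frame = base frame: x ahead of the robot, y to its left, z up, the work surface at z = 0. Lengths are in m, angles in rad, forces in N, time in s.
With the tool pointing down it reaches from about 0.3 to 0.875 m from the base axis. Payload 4.2 kg.
Tool frame: the origin (TCP) lies where the fingers leave the gripper's body, on its centre line; the fingertips stand 73 mm ahead of it and the grasp point (between the pads) lies 54 mm ahead of it; z points along the fingers, y is the line along which they close (so a half turn about z gives the same grasp; the last joint's range is limited). The gripper opens to 85 mm and grips with 20 to 120 N. Pads are 22 mm wide; open, the fingers measure 114 mm over their backs; the gripper's body (76 mm by 85 mm) begins 54 mm behind the grasp point. The pads swing forward as they close: fully open they stand 13 mm farther back than shut.
Start: joints at [-1.339, 0.32, 1.565, -0, 1.257, -0.02], TCP at [0.143, -0.557, 0.304] pointing down, gripper open.
Joint ranges: [-3.11, 3.11], [-0.84, 2.01], [0.21, 2.61], [-1.34, 4.49], [0.05, 2.63], [-2.56, 2.56]. Speed limits (rad/s): [2.57, 2.57, 3.14, 3.14, 3.14, 3.14].

## Interface

Orientations are given as a unit quaternion [w, x, y, z].
In Python, from rig import bot, viewer gives the robot as it stands.
- The arm moves only by the tool play_rows, never from a script. Its argument "targets" is text: rows parted by semicolons, each of 7 numbers parted by spaces: the opening, from -1 (shut) to 1 (fully open), then the shift along the tool's x, y, z in m, then the turn, a rotation vector about the tool's x, y, z in rad. A call has 1 to 10 rows; each row shifts and turns the commanded pose from where the row before left it, along the tool's axes as they then stand; what a row does not reach is not made up. A row lasts 1/12 s, in which the tool goes at most 41.7 mm and 7.16 degrees, less where a joint would pass 70% of its speed; a pose out of reach is approached as far as the arm can. A call is refused whole if a number of a shift passes 0.0417 or a number of a turn 0.125, either way. A call with a gripper value outside its range is refused whole. The fingers move at their own pace and stop on an object; "newtons" is the grip in N (left out, the last holds). Time passes only in rows, so rows that do not move let the fingers close. It gives the time, the measured TCP pose, the force, the opening and the grip force at its end, in the units of the state.
- bot.read_state(): the state, without advancing time (a new reading comes with each control period).
- viewer.camera(name): name is "scene" or "top" or "wrist"; returns the picture (480x640x3 uint8, red, green, blue); there is no depth.
- viewer.get_calibration(name): a dict with "K" (3x3 intrinsics, pixels), "rvec" (rotation vector, rad) and "tvec" (3), from world to camera coordinates, as OpenCV has them. Camera axes: x right, y down, z forward; pixel columns grow to the right and rows downward; lengths in m; the calibration is good to about 2 mm. A picture is of the moment at which its call begins: read the wrist's pose just before it. get_calibration takes no time and is no camera call; for the wrist camera it gives the pose at the moment of the call.
- bot.hand_in(): hands the job in; it is judged then, once.
The state is a dict: "time": time; "joint_pos": joint angles; "qd": joint speeds; "effort": joint torques, N m; "eef_pos": TCP position; "orientation": TCP orientation; "wrist_force": force on the tool from outside, world axes, zero at the start; "torque": the same for the moment, N m; "width": finger opening in m; "grip_force": force on a finger pad.
Only numpy, scipy, OpenCV 4.12 (cv2) and the standard library are available. Lean on these libraries where they do the work, as an engineer would, in place of code of your own. Each camera call takes 0.05 s, during which the arm holds its last target. There are 200 camera calls.

## Working session

There is one attempt and no reset: what is moved stays moved. The work goes in short steps, Python scripts to look and compute and a tool call to move; the robot and the scene stay as the last step left them, time stands still between calls to the robot, and variables do not carry over. Pictures are saved under pics/ and viewed, at most 10 in all, crops included, and the job is handed in when it is done.

Besides the shell and the picture viewer there is one more tool, called after "Request:" as name(argument=value, ...) on one line, values as JSON. play_rows: Moves the arm, as the interface text tells. Its arguments: {"type":"object","properties":{"targets":{"type":"string"},"newtons":{"type":"number"}},"required":["targets"]}

```bash
ls; mkdir -p pics; python3 - <<'E'
from rig import bot, viewer
import cv2
s=bot.read_state(); print(s)
for n in ("scene","top"):
    c=viewer.get_calibration(n); print(n,c)
    cv2.imwrite(f"pics/{n}0.png",viewer.camera(n)[:,:,::-1])
E
```

```text
pics
{'time': 0.0, 'joint_pos': array([-1.33899533e+00,  3.20286014e-01,  1.56568484e+00, -6.58104208e-06,
        1.25739354e+00, -2.00167670e-02]), 'qd': array([-0.00177428,  0.00049034, -0.00090498,  0.00172882,  0.0002479 ,
        0.00028198]), 'effort': array([ 2.50880817e-03, -4.15516198e+01, -2.34158796e+01,  2.13037979e-04,
        8.17114545e-03,  7.18365783e-06]), 'eef_pos': array([ 0.143179  , -0.55652592,  0.30308327]), 'orientation': array([-8.80579132e-04,  9.92083426e-01,  1.25577434e-01, -9.67434540e-05]), 'wrist_force': array([-0.13115783,  0.20289052,  0.32608473]), 'torque': array([ 0.00777611, -0.00673803,  0.01097478]), 'grip_force': 0.0, 'width': 0.08524802378284296}
scene {'K': array([[548.50365254,   0.        , 322.63015752],
       [  0.        , 548.50365254, 235.84302747],
       [  0.        ,   0.        ,   1.        ]]), 'rvec': array([ 2.17074369,  0.75514534, -0.35644249]), 'tvec': array([-0.46542281, -0.16741875,  1.49525646])}
top {'K': array([[610.78000939,   0.        , 314.59721871],
       [  0.        , 610.78000939, 229.80762066],
       [  0.        ,   0.        ,   1.        ]]), 'rvec': array([ 2.17451867, -2.19285019,  0.09834057]), 'tvec': array([0.00893892, 0.59097293, 1.03355125])}
```

View pics/top0.png

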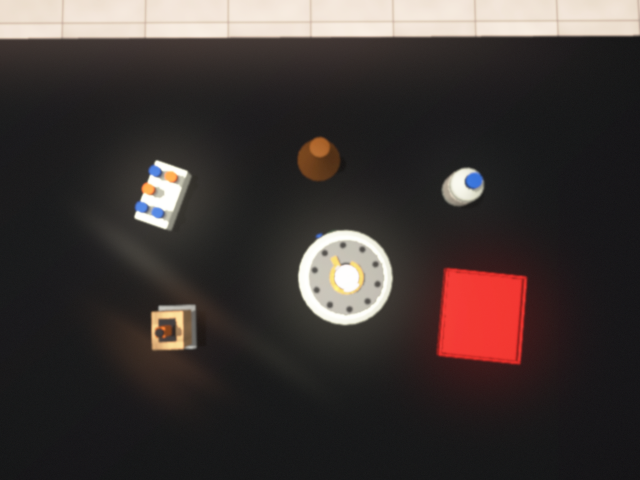

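View pics/scene0.png

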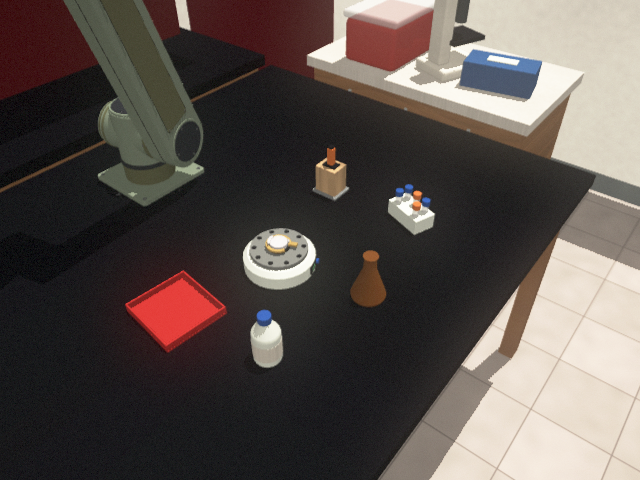

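Top view: centrifuge hub near (346,278), ear near (336,261), stand with the pick near (170,330), red tray near (483,316). Enlarging the hub and the stand.

```bash
cat > h.py <<'E'
from rig import bot, viewer
import numpy as np, cv2
from scipy.spatial.transform import Rotation as R
def ray(n,uv,c=None):
    c=c or viewer.get_calibration(n); M=cv2.Rodrigues(np.array(c['rvec']))[0]; t=np.array(c['tvec'])
    d=M.T@np.linalg.inv(c['K'])@np.array([uv[0],uv[1],1.]); return -M.T@t,d
def at(n,uv,z,c=None):
    o,d=ray(n,uv,c); return o+d*(z-o[2])/d[2]
def proj(n,P,c=None):
    c=c or viewer.get_calibration(n)
    return cv2.projectPoints(np.array(P,float).reshape(-1,3),np.array(c['rvec']),np.array(c['tvec']),c['K'],None)[0].reshape(-1,2)
def rot(s): 
    q=s['orientation']; return R.from_quat([q[1],q[2],q[3],q[0]])
def tool(s,P): # world point(s) shift -> tool axes
    return rot(s).inv().apply(P)
def st():
    s=bot.read_state(); r=rot(s); 
    print('t',round(s['time'],2),'tcp',s['eef_pos'].round(4),'F',np.round(s['wrist_force'],1),'w',round(s['width'],4),'g',round(s['grip_force'],1),'\nR',r.as_matrix().round(4).tolist(),'q6',s['joint_pos'].round(2)); return s
E
python3 - <<'E'
from h import *
im=cv2.imread('pics/top0.png')
a=cv2.resize(im[225:330,295:400],None,fx=4.5,fy=4.5,interpolation=cv2.INTER_CUBIC)[:472]
b=cv2.resize(im[295:360,140:210],None,fx=4.5,fy=4.5,interpolation=cv2.INTER_CUBIC)
o=np.zeros((480,800,3),np.uint8); o[:a.shape[0],:a.shape[1]]=a; o[:b.shape[0],480:480+b.shape[1]]=b[:, :320]
cv2.imwrite('pics/c1.png',o)
for n,uv,z in [('hub',(347,278),.066),('base',(345.5,278),.04),('pick',(165,330),.134),('tray',(483,316),.02),('standtop',(168,330),.078)]: print(n,at('top',uv,z).round(4))
for uv in [(444,269),(526,275),(520,363),(438,355)]: print('tray c',at('top',uv,.02).round(4))
print(at('top',(345,230.5),.04),at('top',(345,324.5),.04),at('top',(298.5,278),.04),at('top',(392.5,278),.04))
E
```

```text
hub [ 0.5072 -0.0485  0.066 ]
base [ 0.5073 -0.0476  0.04  ]
pick [0.4303 0.2348 0.134 ]
tray [ 0.4401 -0.2848  0.02  ]
standtop [0.4259 0.2431 0.078 ]
tray c [ 0.5214 -0.2196  0.02  ]
tray c [ 0.5098 -0.3617  0.02  ]
tray c [ 0.3597 -0.3458  0.02  ]
tray c [ 0.3746 -0.2055  0.02  ]
[ 0.58812414 -0.0477431   0.04      ] [ 0.42924408 -0.04571163  0.04      ] [0.50802725 0.03210379 0.04      ] [ 0.50664043 -0.12731828  0.04      ]
```

View pics/c1.png

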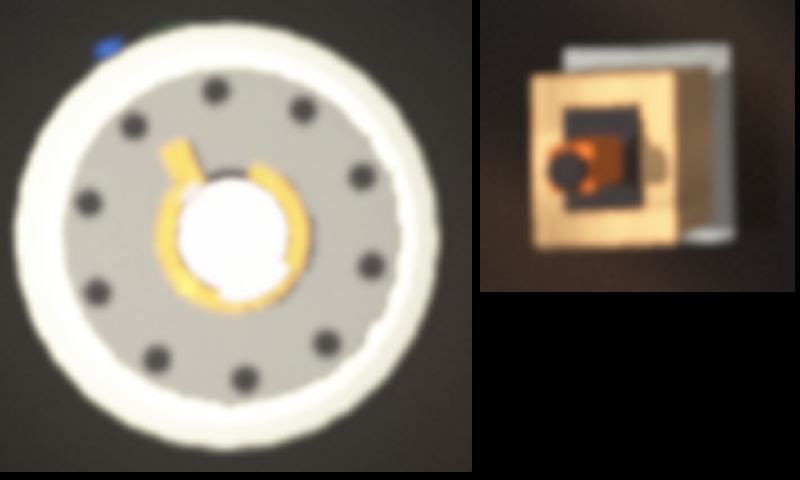

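Ear lies about 31° from world +x towards +y, so the ring's x axis is at about 21°. The stand is aligned with world x; the toe side is hidden. I'll plan the transit to the stand.

```bash
cat >> h.py <<'E'
def yaw(s): m=rot(s).as_matrix(); return np.degrees(np.arctan2(m[1,0],m[0,0]))
def plan(wps,op=1,dig=4,s=None,dyaw0=None):
    """wps: list of (xyz TCP, yaw deg (unwrapped) , rows); prints rows; upright tool assumed at targets"""
    s=s or bot.read_state(); p=np.array(s['eef_pos']); r=rot(s); k=0; out=[]
    for P,yw,n in wps:
        m=r.as_matrix(); tgt=R.from_euler('z',yw,degrees=True)*R.from_euler('x',180,degrees=True)
        y0=np.degrees(np.arctan2(m[1,0],m[0,0])); dy=yw-y0
        if dyaw0 is None: dy=(dy+180)%360-180
        up0=R.from_euler('z',y0,degrees=True)*R.from_euler('x',180,degrees=True)
        tilt=(r*up0.inv()).as_rotvec(); p0=p.copy()
        for i in range(1,n+1):
            f=i/n; pt=p0+(np.array(P)-p0)*f
            rt=R.from_rotvec(tilt*(1-f))*R.from_euler('z',y0+dy*f,degrees=True)*R.from_euler('x',180,degrees=True)
            d=np.round(r.inv().apply(pt-p),dig); w=np.round((r.inv()*rt).as_rotvec(),dig)
            out.append(' '.join([f'{op:g}']+[f'{v:g}' for v in list(d+0.)+list(w+0.)]))
            p=p+r.apply(d); r=r*R.from_rotvec(w)
    for i in range(0,len(out),10): print('; '.join(out[i:i+10]),'\n')
E
python3 - <<'E'
from h import *
s=st(); print(yaw(s))
c=viewer.get_calibration('wrist'); M=cv2.Rodrigues(np.array(c['rvec']))[0]
Cw=-M.T@np.array(c['tvec']); print('cam in tool',rot(s).inv().apply(Cw-s['eef_pos']).round(4),'\n',(rot(s).as_matrix().T@M.T).round(3),c['K'][0,0])
plan([((.40,-.25,.30),84,11),((.43,.235,.30),180,13)],dyaw0=1)
E
```

```text
t 0.1 tcp [ 0.1432 -0.5566  0.3032] F [-0.1 -0.1  0.4] w 0.0855 g 0.0 
R [[0.9685, 0.2492, -0.0004], [0.2492, -0.9685, 0.0016], [0.0, -0.0016, -1.0]] q6 [-1.34  0.32  1.57  0.    1.26 -0.02]
14.428318934521265
cam in tool [ 0.0743 -0.001  -0.0716] 
 [[ 0.    -0.956 -0.293]
 [ 1.     0.001 -0.001]
 [ 0.001 -0.293  0.956]] 420.1513695664363
1 0.0296 -0.0212 0.0003 -0.0001 0 -0.1104; 1 0.0317 -0.0178 0.0003 -0.0002 0 -0.1104; 1 0.0334 -0.0142 0.0004 -0.0001 -0.0001 -0.1104; 1 0.0349 -0.0104 0.0003 -0.0002 0 -0.1103; 1 0.0357 -0.0065 0.0003 -0.0001 -0.0001 -0.1104; 1 0.0363 -0.0025 0.0003 -0.0001 -0.0001 -0.1104; 1 0.0363 0.0015 0.0003 -0.0001 -0.0001 -0.1104; 1 0.036 0.0054 0.0003 -0.0001 -0.0001 -0.1104; 1 0.0351 0.0094 0.0003 -0.0001 -0.0001 -0.1104; 1 0.0338 0.0132 0.0003 -0.0001 -0.0002 -0.1104 

1 0.0323 0.0169 0.0003 0 -0.0001 -0.1104; 1 0.0373 -0.0016 0 0 0 -0.1289; 1 0.0373 0.0032 0 0 0 -0.1289; 1 0.0365 0.008 0 0 0 -0.1288; 1 0.0352 0.0126 0 0 0 -0.1289; 1 0.0333 0.017 0 0 0 -0.1289; 1 0.0308 0.0211 0 0 0 -0.1289; 1 0.0278 0.025 0 0 0 -0.1289; 1 0.0244 0.0283 0 0 0 -0.1289; 1 0.0206 0.0312 0 0 0 -0.1288 

1 0.0164 0.0336 0 0 0 -0.1289; 1 0.0119 0.0354 0 0 0 -0.1289; 1 0.0073 0.0367 0 0 0 -0.1289; 1 0.0025 0.0373 0 0 0 -0.1289
```

Request:
play_rows(targets="1 0.0296 -0.0212 0 0 0 -0.11; 1 0.0317 -0.0178 0 0 0 -0.11; 1 0.0334 -0.0142 0 0 0 -0.11; 1 0.0349 -0.0104 0 0 0 -0.11; 1 0.0357 -0.0065 0 0 0 -0.11; 1 0.0363 -0.0025 0 0 0 -0.11; 1 0.0363 0.0015 0 0 0 -0.11; 1 0.036 0.0054 0 0 0 -0.11; 1 0.0351 0.0094 0 0 0 -0.11; 1 0.0338 0.0132 0 0 0 -0.11")

```text
time: 0.93
eef_pos: [0.3778, -0.277, 0.3037]
orientation: [-0.0, 0.778, 0.628, -0.0]
wrist_force: [0.5, 0.2, -0.2]
width: 0.0852
grip_force: 0.0
```

Request:
play_rows(targets="1 0.0323 0.0169 0 0 0 -0.11; 1 0.0373 -0.0016 0 0 0 -0.12; 1 0.0373 0.003 0 0 0 -0.12; 1 0.0365 0.0075 0 0 0 -0.12; 1 0.0352 0.0115 0 0 0 -0.12; 1 0.0333 0.016 0 0 0 -0.12; 1 0.0318 0.02 0 0 0 -0.12; 1 0.029 0.0235 0 0 0 -0.12; 1 0.026 0.0265 0 0 0 -0.12; 1 0.0225 0.0295 0 0 0 -0.12")

```text
time: 1.77
eef_pos: [0.4233, 0.0853, 0.3038]
orientation: [-0.0, 0.293, 0.956, -0.0]
wrist_force: [1.0, -1.1, 0.9]
width: 0.0856
grip_force: 0.0
```

Request:
play_rows(targets="1 0.0185 0.032 0 0 0 -0.12; 1 0.015 0.034 0 0 0 -0.12; 1 0.011 0.0355 0 0 0 -0.12; 1 0.007 0.0365 0 0 0 -0.12; 1 0 0 0 0 0 -0.1; 1 0 0 0 0 0 0")

```text
time: 2.27
eef_pos: [0.4327, 0.2334, 0.3032]
orientation: [-0.001, 0.007, 1.0, -0.0]
wrist_force: [-0.6, 0.2, 0.3]
width: 0.0856
grip_force: 0.0
```

```bash
python3 - <<'E'
from h import *
s=st(); print(yaw(s))
im=viewer.camera('wrist'); cv2.imwrite('pics/w1.png',im[:,:,::-1])
print(proj('wrist',[(.43,.24,.134),(.43,.24,.078)]))
E
```

```text
t 2.27 tcp [0.4327 0.2334 0.3032] F [-0.6  0.2  0.3] w 0.0856 g 0.0 
R [[-0.9999, 0.0147, -0.0011], [0.0147, 0.9999, -0.0008], [0.0011, -0.0008, -1.0]] q6 [ 0.47  0.19  1.75 -0.    1.21 -1.08]
179.15986763785406
[[332.30037497 244.91523938]
 [330.33669427 222.76468956]]
```

View pics/w1.png

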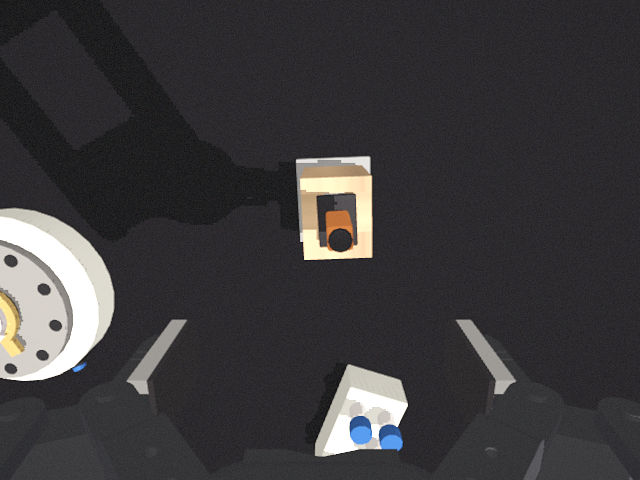

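Wrist view: black cap at (340,240), flange roughly (317–357, 194–246), stand top corners about (299,178), (372,176), (372,258), (304,259).

```bash
python3 - <<'E'
from h import *
print('cap',at('wrist',(340,239.5),.134))
C=[at('wrist',u,.078) for u in [(300,178),(371.5,176),(372,258),(304,259)]]
print('stand',np.round(C,4),np.mean(C,0))
F=[at('wrist',u,.082) for u in [(317,195),(355,194),(357,244),(320,246)]]; print('flange',np.round(F,4),np.mean(F,0))
im=cv2.imread('pics/w1.png')[150:270,285:390]; cv2.imwrite('pics/c2.png',cv2.resize(im,None,fx=5,fy=5,interpolation=cv2.INTER_CUBIC))
E
```

```text
cap [0.42671813 0.24462997 0.134     ]
stand [[0.3972 0.2191 0.078 ]
 [0.3968 0.2694 0.078 ]
 [0.4576 0.2707 0.078 ]
 [0.4574 0.22   0.078 ]] [0.42723523 0.24478058 0.078     ]
flange [[0.4088 0.2308 0.082 ]
 [0.4086 0.2575 0.082 ]
 [0.4453 0.2591 0.082 ]
 [0.4463 0.2322 0.082 ]] [0.42723864 0.24490461 0.082     ]
```

View pics/c2.png

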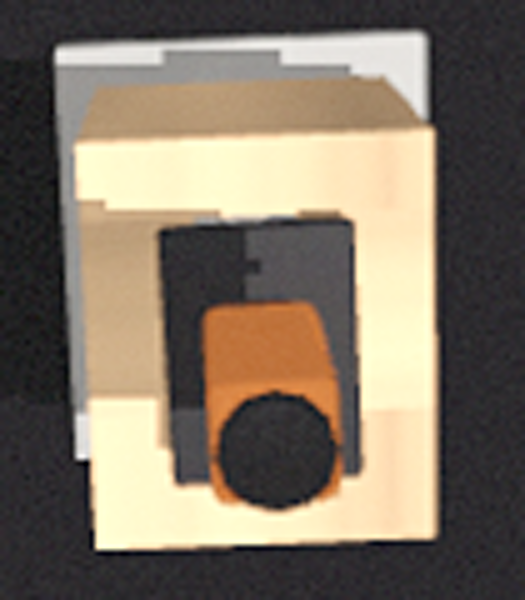

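Stand 60×50 checks out: centre (0.427, 0.245), stand yaw about 1°, pick about 2°. Next: go down and grasp.

```bash
python3 - <<'E'
from h import *
plan([((.427,.2447,.25),181.5,3),((.427,.2447,.162),181.5,4)])
E
```

```text
1 0.0019 0.0041 0.0178 -0.0004 -0.0004 -0.0154; 1 0.0019 0.0042 0.0177 -0.0004 -0.0004 -0.0154; 1 0.0019 0.0042 0.0178 -0.0004 -0.0005 -0.0154; 1 0 0 0.022 0 0 0; 1 0 0 0.022 0 0 0; 1 0 0 0.022 0 0 0; 1 0 0 0.022 0 0 0
```

Request:
play_rows(targets="1 0.0019 0.0041 0.0178 0 0 -0.015; 1 0.0019 0.0042 0.0178 0 0 -0.015; 1 0.0019 0.0042 0.0178 0 0 -0.015; 1 0 0 0.022 0 0 0; 1 0 0 0.022 0 0 0; 1 0 0 0.022 0 0 0; 1 0 0 0.022 0 0 0; 1 0 0 0 0 0 0", newtons=80)

```text
time: 2.98
eef_pos: [0.4253, 0.2417, 0.159]
orientation: [-0.004, -0.01, 1.0, -0.002]
wrist_force: [-1.3, 0.0, -1.2]
width: 0.0855
grip_force: 0.0
```

Request:
play_rows(targets="-1 0 0 0 0 0 0; -1 0 0 0 0 0 0; -1 0 0 0 0 0 0; -1 0 0 0 0 0 0; -1 0 0 0 0 0 0; -1 0 0 0 0 0 0; -1 0 0 0 0 0 0; -1 0 0 0 0 0 0", newtons=80)

```text
time: 3.65
eef_pos: [0.4277, 0.2444, 0.1634]
orientation: [0.001, -0.013, 1.0, 0.0]
wrist_force: [-0.7, -0.2, 6.9]
width: 0.0151
grip_force: 78.2
```

Grasped. Lifting clear (85 mm) and looking at the toe.

Request:
play_rows(targets="-1 0 0 -0.008 0 0 0; -1 0 0 -0.013 0 0 0; -1 0 0 -0.016 0 0 0; -1 0 0 -0.016 0 0 0; -1 0 0 -0.016 0 0 0; -1 0 0 -0.016 0 0 0; -1 0 0 -0.01 0 0 0; -1 0 0 0 0 0 0; -1 0 0 0 0 0 0")

```text
time: 4.4
eef_pos: [0.4273, 0.2442, 0.2576]
orientation: [0.0, -0.013, 1.0, 0.0]
wrist_force: [0.6, -0.0, -0.5]
width: 0.0152
grip_force: 77.9
```

```bash
python3 - <<'E'
from h import *
s=st(); print(yaw(s))
a=viewer.camera('scene'); b=viewer.camera('wrist'); np.save('w2.npy',b)
g=s['eef_pos']+rot(s).apply([0,0,.054]); g0=g-[0,0,.085]
u=proj('scene',[g-[0,0,.06]])[0].astype(int); print(u)
x0,y0=u[0]-35,u[1]-50
A=cv2.resize(a[y0:y0+100,x0:x0+70,::-1],None,fx=5.5,fy=5.5,interpolation=cv2.INTER_CUBIC)
B=cv2.resize(b[:,:,::-1],None,fx=.62,fy=.62)
o=np.zeros((600,790,3),np.uint8); o[:A.shape[0],:385]=A[:600]; o[:B.shape[0],388:388+B.shape[1]]=B
cv2.imwrite('pics/l1.png',o); print(x0,y0)
E
```

```text
t 4.4 tcp [0.4273 0.2442 0.2576] F [ 0.6 -0.  -0.5] w 0.0152 g 77.9 
R [[-0.9997, -0.0252, 0.0004], [-0.0252, 0.9997, 0.0001], [-0.0004, 0.0001, -1.0]] q6 [ 0.5   0.23  1.82 -0.    1.09 -1.1 ]
-178.55314898816567
[330 141]
295 91
```

View pics/l1.png

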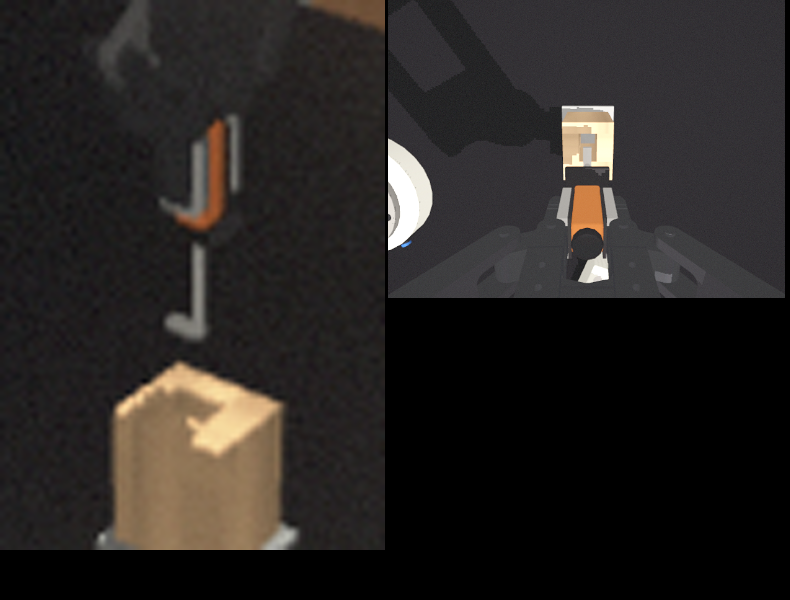

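Toe points to world −x, i.e. the tool's +x (pick axes = tool axes). Moving to a look pose outside the ear, tool yaw 201°.

```bash
python3 - <<'E'
from h import *
for z in (.105,.109,.113,.117,.121): print(z,proj('scene',[(.427,.2442,z)]).round(1))
plan([((.58,-.014,.245),201,9)])
E
```

```text
0.105 [[330.8 155.3]]
0.109 [[330.8 153.9]]
0.113 [[330.8 152.5]]
0.117 [[330.8 151.1]]
0.121 [[330.8 149.7]]
1 -0.0163 -0.0291 0.0013 -0.0001 -0.0002 -0.0379; 1 -0.0152 -0.0297 0.0013 -0.0001 -0.0002 -0.0379; 1 -0.014 -0.0302 0.0012 -0.0001 -0.0002 -0.038; 1 -0.0129 -0.0307 0.0013 -0.0001 -0.0003 -0.0379; 1 -0.0117 -0.0312 0.0013 -0.0001 -0.0002 -0.0379; 1 -0.0105 -0.0317 0.0013 -0.0001 -0.0002 -0.0379; 1 -0.0093 -0.032 0.0012 0 -0.0002 -0.0379; 1 -0.0081 -0.0323 0.0013 -0.0001 -0.0003 -0.038; 1 -0.0068 -0.0326 0.0013 0 -0.0002 -0.0379
```

Request:
play_rows(targets="-1 -0.0163 -0.0291 0.0013 0 0 -0.038; -1 -0.0152 -0.0297 0.0013 0 0 -0.038; -1 -0.014 -0.0302 0.0013 0 0 -0.038; -1 -0.0129 -0.0307 0.0013 0 0 -0.038; -1 -0.0117 -0.0312 0.0013 0 0 -0.038; -1 -0.0105 -0.0317 0.0013 0 0 -0.038; -1 -0.0093 -0.032 0.0013 0 0 -0.038; -1 -0.0081 -0.0323 0.0013 0 0 -0.038; -1 -0.0068 -0.0326 0.0013 0 0 -0.038; -1 0 0 0 0 0 0")

```text
time: 5.33
eef_pos: [0.5828, -0.0183, 0.2439]
orientation: [-0.0, -0.181, 0.983, -0.001]
wrist_force: [-0.1, 0.5, -1.2]
width: 0.0151
grip_force: 78.2
```

Request:
play_rows(targets="-1 0 0 0 0 0 0; -1 0 0 0 0 0 0; -1 0 0 0 0 0 0")

```text
time: 5.58
eef_pos: [0.5798, -0.0128, 0.2452]
orientation: [-0.001, -0.183, 0.983, 0.0]
wrist_force: [-0.7, -0.7, -1.1]
width: 0.0146
grip_force: 78.2
```

```bash
python3 - <<'E'
from h import *
s=st(); print(yaw(s))
b=viewer.camera('wrist'); cv2.imwrite('pics/w3.png',b[:,:,::-1])
u=proj('wrist',[(.507,-.048,.066),(.541,-.030,.061)]); print(u)
c=u.mean(0).astype(int); x0,y0=max(0,min(440,c[0]-100)),max(0,min(330,c[1]-75)); print(x0,y0)
cv2.imwrite('pics/c3.png',cv2.resize(b[y0:y0+150,x0:x0+200,::-1],None,fx=4,fy=4,interpolation=cv2.INTER_CUBIC))
E
```

```text
t 5.58 tcp [ 0.5798 -0.0128  0.2452] F [-0.7 -0.7 -1.1] w 0.0146 g 78.2 
R [[-0.9331, -0.3596, -0.0017], [-0.3596, 0.9331, 0.0003], [0.0015, 0.0009, -1.0]] q6 [-0.04  0.37  1.64  0.    1.13 -1.98]
-158.92143720871232
[[306.53185558 107.37569386]
 [314.9027343  174.02102609]]
210 65
```

View pics/c3.png

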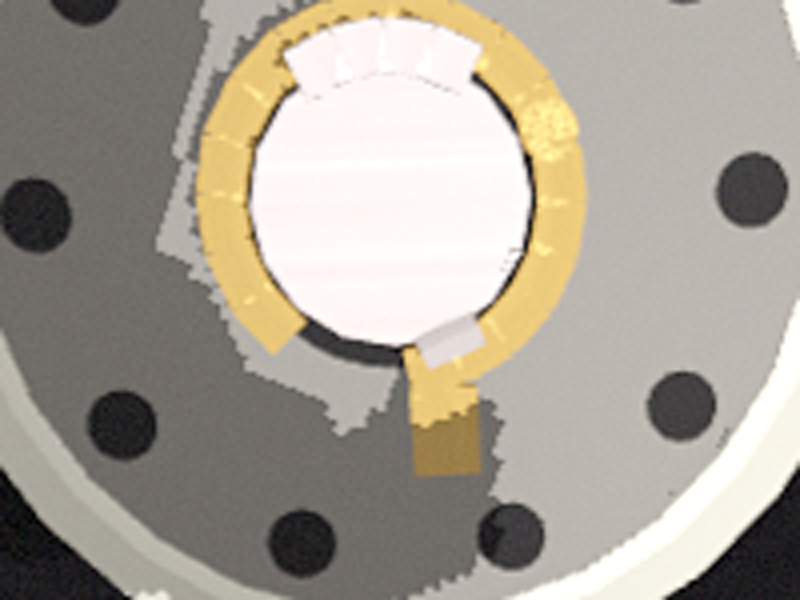

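The crop shows the ear's outer edge from (413,477) to (480,472), sides nearly vertical, hub centre about (391,205), nose patch at (450,340), gap to the left of the ear.

```bash
python3 - <<'E'
from h import *
s=st()
f=lambda u,z: at('wrist',(210+(u[0]+.5)/4-.5,65+(u[1]+.5)/4-.5),z)
hub=f((391,205),.066); print('hub',hub, np.linalg.norm(f((250,205),.066)-f((532,205),.066)))
a,b=f((413,477),.061),f((480,472),.061); c=(a+b)/2
print('ear corners',a,b,np.linalg.norm(a-b),'outer mid',c)
e=b-a; print('yaw ring from edge',np.degrees(np.arctan2(e[1],e[0]))-90)
l1,l2=f((408,362),.061),f((413,477),.061); r1,r2=f((477,382),.061),f((480,472),.061)
for p,q in((l1,l2),(r1,r2)): d=q-p; print('side yaw',np.degrees(np.arctan2(d[1],d[0])))
L=np.hypot(*(c-hub)[:2]); print('L',L,'ring yaw', np.degrees(np.arctan2(*(c-hub)[[1,0]]))-np.degrees(np.arctan2(6,40)))
t=tool(s,c-s['eef_pos']); print('outer mid in tool',t, 'hub tool',tool(s,hub-s['eef_pos']))
# shank in wrist img
g=s['eef_pos']; print(proj('wrist',[g+rot(s).apply([16,0,144]) /1000 , g+rot(s).apply([0,0,.144])]))
E
```

```text
t 5.63 tcp [ 0.5799 -0.0126  0.2455] F [-0.7 -0.9 -1. ] w 0.0155 g 78.2 
R [[-0.9329, -0.3601, -0.0011], [-0.3601, 0.9329, 0.0002], [0.001, 0.0006, -1.0]] q6 [-0.04  0.37  1.64  0.    1.13 -1.98]
hub [ 0.51114084 -0.04593278  0.066     ] 0.040239816731847594
ear corners [ 0.54701954 -0.0290252   0.061     ] [ 0.54263224 -0.01977876  0.061     ] 0.01023450045645609 outer mid [ 0.54482589 -0.02440198  0.061     ]
yaw ring from edge 25.383637080329564
side yaw 23.30280757730523
side yaw 23.387612519976425
L 0.03997821369030069 ring yaw 24.05512218673306
outer mid in tool [0.03678    0.00153666 0.18449033] hub tool [ 0.07596352 -0.00641602  0.17952403]
[[318.46779117 233.64935246]
 [318.50533836 262.10635458]]
```

View pics/w3.png

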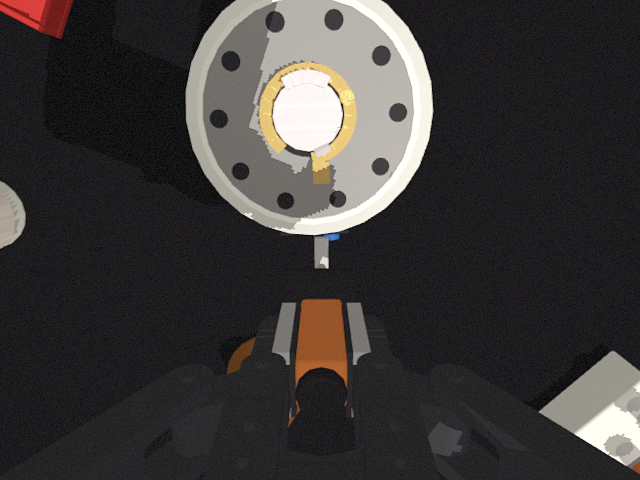

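Toe visible at (315–328, 237–268), in line with the ear (column ~321). I'll turn 3° onto the ring's axis, go forward to 7 mm short of the ear and descend to ~12 mm above the disc.

Request:
play_rows(targets="-1 0.004 -0.0005 0 0 0 -0.018; -1 0.005 -0.0007 0.005 0 0 -0.017; -1 0.0048 -0.0007 0.008 0 0 -0.017; -1 0 0 0.01 0 0 0; -1 0 0 0.01 0 0 0; -1 0 0 0.006 0 0 0; -1 0 0 0 0 0 0; -1 0 0 0 0 0 0; -1 0 0 0 0 0 0")

```text
time: 6.38
eef_pos: [0.5689, -0.0206, 0.2069]
orientation: [0.0, -0.208, 0.978, -0.0]
wrist_force: [-0.1, 0.4, -0.9]
width: 0.0149
grip_force: 78.2
```

```bash
python3 - <<'E'
from h import *
s=st(); print(yaw(s))
b=viewer.camera('wrist'); cv2.imwrite('pics/w4.png',b[:,:,::-1])
x0,y0=220,70
cv2.imwrite('pics/c4.png',cv2.resize(b[y0:y0+150,x0:x0+200,::-1],None,fx=4,fy=4,interpolation=cv2.INTER_CUBIC))
E
```

```text
t 6.38 tcp [ 0.5689 -0.0206  0.2069] F [-0.1  0.4 -0.9] w 0.0149 g 78.2 
R [[-0.9134, -0.407, 0.0005], [-0.407, 0.9134, -0.0001], [-0.0004, -0.0003, -1.0]] q6 [-0.06  0.39  1.72 -0.    1.03 -2.05]
-155.98194200986097
```

View pics/c4.png

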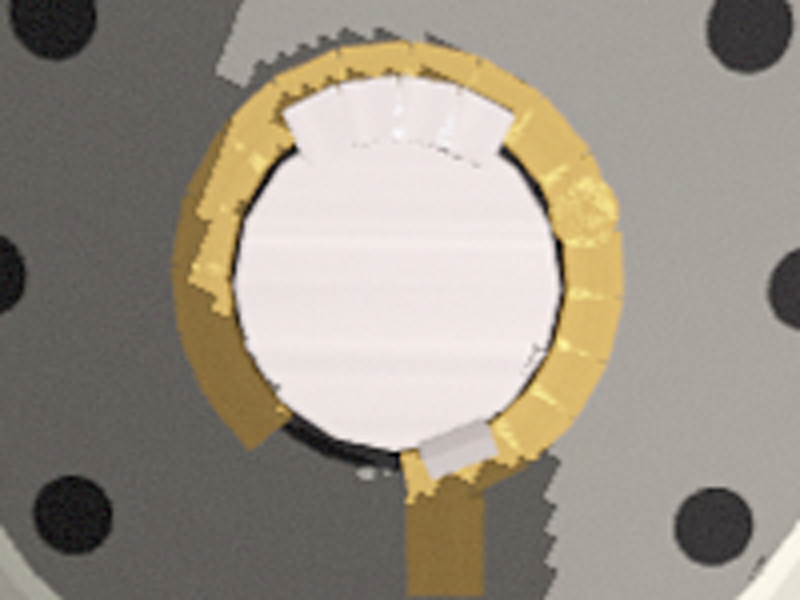

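Ear sides now vertical in the image (columns 407–484 of the crop, i.e. ear centre column ≈ 331, outer edge row ≈ 219), so the yaw is aligned. I'll find the toe in the same image by numbers, to save views.

```bash
python3 - <<'E'
from h import *
b=cv2.imread('pics/w4.png')[:,:,::-1].astype(int)
for r in range(210,290,2):
    print(r,''.join(('B' if p[0]-p[2]>45 else '%d'%min(9,p.mean()//26)) for p in b[r,295:375]))
E
```

```text
210 333333333333333333333333333BBBBBBBBBBBBBBBBBBB3333333333333335666666666666666666
212 333333333333333333333333333BBBBBBBBBBBBBBBBBBB3333333333333333335666666666666666
214 333333333333333333333333333BBBBBBBBBBBBBBBBBBB3333333333333333345666666666666666
216 333333333333333333333333333BBBBBBBBBBBBBBBBBBB3333333333333333456666666666666666
218 333333333333333333333333333BBBBBBBBBBBBBBBBBBB3333333333333334566666666666666666
220 33333333333333333333333333333333333333333333333333333333333345666666666666666666
222 33333333333333333333333333333333333333333333333333333333333335566666666666666666
224 33333333333333333333333333333333333333333333333333333333334333456666666666666666
226 33333333333333333333333333333333333333333333333332111112235666666666666666666666
228 23333333333333333333333333333333333333333333331101110112112456666666666666666666
230 01333333333333333333333333333333333333333333210012222222222135666666666666666666
232 10233333333333333333333333333333333333333342000121222212212113566666666666666666
234 1013333333333333333333333333333333333444345311122122222222221156666666666666
[... 1599 characters left out ...]
01010011101001000111
274 10010100000100101010000100110000000000100001010000100001011101000011000100000110
276 00100001001110010101011101000010001101010110001101010010101111110101110000010010
278 00011001000100000100000101010101100101000010001001110010001011000000000000100001
280 11001001000110000110110100110110010101001000101100010100010010100110100001001010
282 00010000010011010101001010010100000010000010100101101110011010011001000001011010
284 01100100000110001000010010100001000100100011100000110010010101001000001100000001
286 00001000010001001100100001100101001101001010100110010011010000010000011001001000
288 00100110110001001000101100011010110010000110010010101101001001000000000101110000
```

```bash
python3 - <<'E'
from h import *
s=st(); p=s['eef_pos']; r=rot(s)
for z in (.050,.055,.06,.065,.07,.075):
    q=tool(s,at('wrist',(321,237.5),z)-p); e1=at('wrist',(314-.5,240),z);e2=at('wrist',(328.5,240),z)
    print('top z',z,'tip x,y',q[:2].round(4),'width',np.linalg.norm(e1-e2).round(4))
print('ear outer',tool(s,at('wrist',(331,219.5),.061)-p))
E
```

```text
t 6.43 tcp [ 0.5689 -0.0206  0.2071] F [-0.1 -0.   0.2] w 0.0146 g 78.2 
R [[-0.9134, -0.407, 0.001], [-0.407, 0.9134, -0.0001], [-0.0008, -0.0005, -1.0]] q6 [-0.06  0.39  1.72 -0.    1.03 -2.05]
top z 0.05 tip x,y [0.0101 0.0014] width 0.0085
top z 0.055 tip x,y [0.0115 0.0014] width 0.0083
top z 0.06 tip x,y [0.0129 0.0014] width 0.0081
top z 0.065 tip x,y [0.0143 0.0014] width 0.0079
top z 0.07 tip x,y [0.0157 0.0014] width 0.0078
top z 0.075 tip x,y [0.0171 0.0014] width 0.0076
ear outer [0.0231331  0.00668505 0.14611398]
```

Ear is ~5 mm to tool +y of the toe and the tip is ~7 mm short. Shift sideways, descend 8 mm, then feel for the disc in small steps.

Request:
play_rows(targets="-1 0 0.0026 0.001 0 0 0; -1 0 0.0026 0.002 0 0 0; -1 0 0 0.003 0 0 0; -1 0 0 0.002 0 0 0; -1 0 0 0 0 0 0; -1 0 0 0 0 0 0; -1 0 0 0 0 0 0")

```text
time: 7.02
eef_pos: [0.5665, -0.0159, 0.1988]
orientation: [0.0, -0.208, 0.978, -0.0]
wrist_force: [-0.2, 0.2, -0.2]
width: 0.0147
grip_force: 78.2
```

Request:
play_rows(targets="-1 0 0 0.0005 0 0 0; -1 0 0 0.0005 0 0 0; -1 0 0 0 0 0 0; -1 0 0 0 0 0 0")

```text
time: 7.35
eef_pos: [0.5664, -0.0159, 0.1978]
orientation: [0.0, -0.208, 0.978, -0.0]
wrist_force: [0.0, 0.6, -0.7]
width: 0.0148
grip_force: 78.2
```

Request:
play_rows(targets="-1 0 0 0.0005 0 0 0; -1 0 0 0.0005 0 0 0; -1 0 0 0 0 0 0; -1 0 0 0 0 0 0")

```text
time: 7.68
eef_pos: [0.5664, -0.0159, 0.1968]
orientation: [-0.0, -0.208, 0.978, -0.0]
wrist_force: [-0.2, 0.5, -0.8]
width: 0.0153
grip_force: 78.2
```

Request:
play_rows(targets="-1 0 0 0.0005 0 0 0; -1 0 0 0.0005 0 0 0; -1 0 0 0 0 0 0; -1 0 0 0 0 0 0")

```text
time: 8.02
eef_pos: [0.5663, -0.0159, 0.1958]
orientation: [-0.0, -0.208, 0.978, -0.0]
wrist_force: [-0.3, 0.4, -0.1]
width: 0.0152
grip_force: 78.2
```

Request:
play_rows(targets="-1 0 0 0.0005 0 0 0; -1 0 0 0 0 0 0; -1 0 0 0 0 0 0")

```text
time: 8.27
eef_pos: [0.5664, -0.0159, 0.1953]
orientation: [-0.0, -0.208, 0.978, -0.0]
wrist_force: [-1.0, -0.8, -0.5]
width: 0.015
grip_force: 78.2
```

Request:
play_rows(targets="-1 0 0 0.0005 0 0 0; -1 0 0 0 0 0 0; -1 0 0 0 0 0 0")

```text
time: 8.52
eef_pos: [0.5664, -0.0159, 0.1948]
orientation: [-0.0, -0.208, 0.978, -0.0]
wrist_force: [-0.2, -0.2, -0.0]
width: 0.0151
grip_force: 78.2
```

```bash
python3 - <<'E'
from h import *
s=st(); b=viewer.camera('wrist').astype(float); cv2.imwrite('pics/w5.png',b[:,:,::-1])
g=b.mean(2)
for r in range(222,262,3): print(r,' '.join('%3d'%v for v in g[r,306:346]))
E
```

```text
t 8.52 tcp [ 0.5664 -0.0159  0.1948] F [-0.2 -0.2 -0. ] w 0.0151 g 78.2 
R [[-0.9134, -0.407, -0.0], [-0.407, 0.9134, -0.0001], [0.0001, -0.0001, -1.0]] q6 [-0.05  0.4   1.74 -0.    1.   -2.04]
222  92  96  93  92  97 100 101 104 101 100 102 102 100 102 101  99 103 103 105 101 102  99 102 101  99  95  93  94  90  92  93  91  94  92  93  92  91  95  90  92
225  91  94  93  93  94  99  96  98  98  99 100 100  95  98 100  99  96 103  98  99  99  98 100  94  99  96  95  91  93  94  94  94  93  93  95  92  96  94  94  91
228  95  94  91  95  96  93  94  93  91  95  91  93  92  94  93  94  95  92  92  93  93  95  92  93  94  90  91  93  95  96  98  92  94  91  92  97  96  94  95  94
231  90  93  90  95  92  93  94  93  91  94  91  90  94  94  93  94  94  92  94  90  93  93  96  96  94  92  90  94  92  90  95  94  89  90  91  91  94  94  95  94
234  93  94  94  92  91  95  94  92  92  93  94  91  91  94  94  90  91  90  92  93  94  96  95  96  96  93  67  30  26  23  20  20  27  25  34  18  18  10  35  72
237  89  93  94  92  94  92  92  93  99 106 102 108 105 102 105 102 105 108 107 106 10
[... 807 characters left out ...]
26 126 124 128 131 157 159 157 159 159 161 162 152 147 135 128 127 127 153 164 163 161 162
255  94  94  93  92  93  94  93  91 110 123 124 126 125 126 124 126 125 122 191 182 153 155 159 157 157 159 155 159 158 157 159 161 157 158 159 158 160 158 159 159
258  90  93  93  87  95  92  94  89 105 124 126 124 124 127 126 122 142 193 205 202 206 201 173 158 159 158 157 157 161 157 155 156 155 166 170 180 208 215 235 245
261  91  90  89  92  94  90  90  90  99 118 125 124 122 124 123 181 197 202 206 204 205 199 192 197 200 209 215 216 223 239 244 243 241 241 240 240 239 241 241 240[ WARN:0@0.275] global loadsave.cpp:1063 imwrite_ Unsupported depth image for selected encoder is fallbacked to CV_8U.
```

Request:
play_rows(targets="-1 0 0 0.0005 0 0 0; -1 0 0 0 0 0 0; -1 0 0 0 0 0 0")

```text
time: 8.82
eef_pos: [0.5664, -0.0159, 0.1943]
orientation: [-0.0, -0.208, 0.978, -0.0]
wrist_force: [-0.3, -0.3, -1.1]
width: 0.0151
grip_force: 78.2
```

Request:
play_rows(targets="-1 0 0 0.0006 0 0 0; -1 0 0 0 0 0 0; -1 0 0 0 0 0 0")

```text
time: 9.07
eef_pos: [0.5664, -0.0159, 0.1937]
orientation: [-0.0, -0.208, 0.978, -0.0]
wrist_force: [-0.1, -0.4, -0.7]
width: 0.0147
grip_force: 78.2
```

Request:
play_rows(targets="-1 0 0 0.0006 0 0 0; -1 0 0 0 0 0 0; -1 0 0 0 0 0 0")

```text
time: 9.32
eef_pos: [0.5664, -0.0159, 0.1931]
orientation: [-0.0, -0.208, 0.978, -0.0]
wrist_force: [0.2, 0.2, -0.1]
width: 0.0153
grip_force: 78.2
```

Request:
play_rows(targets="-1 0 0 0.0006 0 0 0; -1 0 0 0 0 0 0; -1 0 0 0 0 0 0")

```text
time: 9.57
eef_pos: [0.5664, -0.0159, 0.1925]
orientation: [-0.0, -0.208, 0.978, -0.0]
wrist_force: [0.2, 0.6, -1.1]
width: 0.015
grip_force: 78.2
```

Request:
play_rows(targets="-1 0 0 0.0006 0 0 0; -1 0 0 0 0 0 0; -1 0 0 0 0 0 0")

```text
time: 9.82
eef_pos: [0.5664, -0.0159, 0.1919]
orientation: [-0.0, -0.208, 0.978, -0.0]
wrist_force: [0.5, -0.6, -0.5]
width: 0.0149
grip_force: 78.2
```

Request:
play_rows(targets="-1 0 0 0.0006 0 0 0; -1 0 0 0 0 0 0; -1 0 0 0 0 0 0")

```text
time: 10.07
eef_pos: [0.5664, -0.0159, 0.1913]
orientation: [-0.0, -0.208, 0.978, -0.0]
wrist_force: [-1.0, 0.3, -0.6]
width: 0.015
grip_force: 78.2
```

Request:
play_rows(targets="-1 0 0 0.0006 0 0 0; -1 0 0 0 0 0 0; -1 0 0 0 0 0 0")

```text
time: 10.32
eef_pos: [0.5664, -0.0159, 0.1907]
orientation: [0.0, -0.208, 0.978, -0.0]
wrist_force: [0.1, -0.2, -0.4]
width: 0.0148
grip_force: 78.4
```

Request:
play_rows(targets="-1 0 0 0.0006 0 0 0; -1 0 0 0 0 0 0; -1 0 0 0 0 0 0")

```text
time: 10.57
eef_pos: [0.5665, -0.0159, 0.1906]
orientation: [0.0, -0.208, 0.978, -0.0]
wrist_force: [-0.2, 0.4, 4.5]
width: 0.0153
grip_force: 78.9
```

Contact at TCP z ≈ 0.1907 (disc at 50 mm). Raise 1.6 mm so that the toe (4 mm) sits mid-gap, then measure the toe–ear offset in the image.

Request:
play_rows(targets="-1 0 0 -0.0016 0 0 0; -1 0 0 0 0 0 0; -1 0 0 0 0 0 0")

```text
time: 10.82
eef_pos: [0.5663, -0.0159, 0.1914]
orientation: [-0.0, -0.208, 0.978, -0.0]
wrist_force: [0.4, -1.6, 0.0]
width: 0.015
grip_force: 78.5
```

```bash
python3 - <<'E'
from h import *
s=st(); b=viewer.camera('wrist'); cv2.imwrite('pics/w6.png',b[:,:,::-1])
g=b.astype(float); d=g[:,:,0]-g[:,:,2]; m=g.mean(2); 
for r in range(206,250,2): print(r,' '.join('%3d'%v for v in d[r,308:342:1]),'|',int(m[r,318:324].mean()))
E
```

```text
t 10.82 tcp [ 0.5663 -0.0159  0.1914] F [ 0.4 -1.6  0. ] w 0.015 g 78.5 
R [[-0.9134, -0.4071, -0.0003], [-0.4071, 0.9134, -0.0001], [0.0004, 0.0, -1.0]] q6 [-0.05  0.4   1.75 -0.    1.   -2.04]
206   6   4  40  72  76  77  75  73  75  76  74  75  75  78  74 107 110 110 108 108  96 103  99  51   1   7   8   6   6   4   7   8   7   6 | 108
208   8   2  42  74  76  74  76  73  73  75  76  75  74  73  76 101 109 109 110  97  72  74  69  22   6   5  12   5   5   7   6   5   8   6 | 107
210   7   3  39  73  77  78  79  74  77  74  74  73  75  75  75  76  75  77  75  76  77  75  70  26   7  10   8   6   7   4   8   8   6   6 | 100
212   6   6  41  72  75  77  74  75  73  73  74  78  73  76  76  76  75  78  76  74  76  79  71  23   6   5   6   6   5   7   7   7   9   9 | 100
214   8   4  39  72  78  75  76  73  74  75  75  72  74  75  76  78  76  77  75  75  77  78  67  26   7   7   8   8   7   6   8   8   7  10 | 100
216  10   4  40  70  77  77  81  77  75  75  75  76  73  73  75  76  74  75  75  74  74  74  69  26   4   8   6   6   7   9   9   7   7   7 | 100
218   8   2  39  74  79  76  
[... 1601 characters left out ...]
 7   8   7  11   9   8   7   8   8   9   8   8  11   9   7   5   2  -4   4  -6  -3   0  -3   4  -7   2  -2  -5 | 125
242   9   6   9  11   6   8   8   8   6   9  10   9   9   8   8   7   8  10   7   9   7   3   0  -1  -2  -1   2   0  -4   3   4   3  -4   1 | 124
244   8   6   9   7   8   9   8   8   8   8   8   4   9   9   7   9   8   7   8  10   8  -4   4  -5   5  -3  -1 -10   2   4  -5  -2  -2  -2 | 124
246   6   9   8   6   6   7   8   8   9   7   8   9   9   9   7   8   6  10  10   7   6   0  -4   1  -2   5  -3  -5  -1   2  -1   4  -1   1 | 125
248   7  10   7   8   6   6  10   6  11  10   7   8  11  11   9   7   8   8   9   7   9   5  -2  -6  -1  -2  -3  -2  -1  -4  -4   2  -2  -2 | 122
```

Toe and ear are laterally aligned (columns 321.5 vs 320.9) with a 7 mm gap. Advance in steps, watching the force.

Request:
play_rows(targets="-1 0.003 0 -0.0003 0 0 0; -1 0.003 0 0 0 0 0; -1 0.002 0 0 0 0 0; -1 0.001 0 0 0 0 0; -1 0.001 0 0 0 0 0; -1 0 0 0 0 0 0; -1 0 0 0 0 0 0")

```text
time: 11.45
eef_pos: [0.5573, -0.02, 0.1921]
orientation: [0.0, -0.208, 0.978, -0.0]
wrist_force: [-0.2, 0.8, 0.3]
width: 0.0149
grip_force: 78.5
```

Request:
play_rows(targets="-1 0.001 0 0 0 0 0; -1 0.001 0 0 0 0 0; -1 0.001 0 0 0 0 0; -1 0 0 0 0 0 0; -1 0 0 0 0 0 0")

```text
time: 11.87
eef_pos: [0.5545, -0.0212, 0.192]
orientation: [-0.0, -0.208, 0.978, -0.0]
wrist_force: [0.1, 0.4, -2.1]
width: 0.0147
grip_force: 78.5
```

Request:
play_rows(targets="-1 0 0 0.0004 0 0 0; -1 0.001 0 0 0 0 0; -1 0.001 0 0 0 0 0; -1 0.001 0 0 0 0 0; -1 0.001 0 0 0 0 0; -1 0 0 0 0 0 0; -1 0 0 0 0 0 0")

```text
time: 12.45
eef_pos: [0.5508, -0.0228, 0.1916]
orientation: [0.0, -0.208, 0.978, -0.0]
wrist_force: [0.1, 0.2, -1.0]
width: 0.0148
grip_force: 78.5
```

```bash
python3 - <<'E'
from h import *
s=st(); b=viewer.camera('wrist'); cv2.imwrite('pics/w7.png',b[:,:,::-1])
g=b.astype(float); d=g[:,:,0]-g[:,:,2]; m=g.mean(2); 
for r in range(230,285,2): print(r,' '.join('%3d'%v for v in d[r,308:336:2]),'|',int(m[r,318:324].mean()))
E
```

```text
t 12.45 tcp [ 0.5508 -0.0228  0.1916] F [ 0.1  0.2 -1. ] w 0.0148 g 78.5 
R [[-0.9135, -0.4069, 0.0001], [-0.4069, 0.9135, -0.0], [-0.0, -0.0001, -1.0]] q6 [-0.06  0.38  1.78 -0.    0.98 -2.05]
230   3  26  79  78  61  34  70  78  77  80  76  79  79  67 | 110
232   6  13  80  78  77  76  78  74  79  75  74  74  15   6 | 104
234   8  23  77  75  78  79  75  81  74  73  67  50   3   4 | 103
236   6  29  76  76  75  77  78  76  81  80  76  74   4   6 | 103
238   6  28  79  78  75  78  75  78  80  78  76  70   4   6 | 105
240   5  31  79  76  76  77  78  76  79  79  76  71   1   8 | 104
242   8  29  77  79  73  75  78  76  78  81  75  71   3   9 | 104
244   6  30  77  77  76  79  75  79  77  76  77  69   7  10 | 104
246   9  27  80  83  78  78  78  76  78  75  75  69   8   7 | 105
248  11  19  78  78  74  79  76  74  80  78  77  73   5   7 | 105
250   6  17  78  76  76  76  76  78  78  79  76  66   8  11 | 105
252   7  12  78  74  77  77  75  75  79  79  78  67  10   9 | 104
254   9  18  81  75  75  78  76  75  79  79  78  65   8  11 | 104
256   5  18  78  76  75  78  76  74  75  75  79 
[... 232 characters left out ...]
  8   8   9   7   9  11  11  13  13  12  11 | 109
266   6   6   8   8   9   9   9   6   8  11  12  13   9   0 | 107
268   1   6   7   2   5   4   3   1   5   6   8  10   3  -3 | 58
270   7  -3   2  -7   3   5  -3   1  -7   4   1  -4   3   1 | 21
272  -2  -7   4  -1  -1  -2   4  -2   2  -3   1   1   2   4 | 26
274  13  -5  -1   0   5  -3  -1  -6   5   2  -5  -4   1  -3 | 27
276  -1   0  -4   1   3  -4   3   0   1   3   1   2   2  -1 | 28
278  -2  -2  -3   2   6   5   1  -2   6  -4   0  -2   0   0 | 28
280   0   1  -3   2   1   4   1  -1  -1  -5   5  -1   4   6 | 26
282   2   4  -1   4  -1  -4   0   0  -3  -5   1  -4   2   0 | 26
284   4   0   3   1   2  -4  -1   1  -2  -6   0  -5   3  -4 | 23
```

Overlap ≈ 10 mm under the ear, no force. Lifting slowly, with a small retreat for the ear's outward motion.

Request:
play_rows(targets="-1 0 0 -0.0005 0 0 0; -1 0 0 -0.0005 0 0 0; -1 0 0 -0.0005 0 0 0; -1 0 0 -0.0005 0 0 0; -1 0 0 -0.0005 0 0 0; -1 0 0 -0.0005 0 0 0; -1 0 0 0 0 0 0")

```text
time: 13.08
eef_pos: [0.5508, -0.0228, 0.1945]
orientation: [-0.0, -0.208, 0.978, -0.0]
wrist_force: [-0.3, 0.8, -1.4]
width: 0.0145
grip_force: 78.2
```

Request:
play_rows(targets="-1 0 0 -0.0005 0 0 0; -1 0 0 -0.0005 0 0 0; -1 0 0 -0.0005 0 0 0; -1 0 0 -0.0005 0 0 0; -1 0 0 0 0 0 0")

```text
time: 13.5
eef_pos: [0.5508, -0.0227, 0.1964]
orientation: [-0.0, -0.208, 0.978, 0.0]
wrist_force: [0.3, 0.7, -4.2]
width: 0.0151
grip_force: 78.0
```

Request:
play_rows(targets="-1 0 0 -0.0005 0 0 0; -1 -0.0002 0 -0.0005 0 0 0; -1 -0.0002 0 -0.0005 0 0 0; -1 -0.0002 0 -0.0005 0 0 0; -1 0 0 0 0 0 0")

```text
time: 13.92
eef_pos: [0.5513, -0.0224, 0.1982]
orientation: [-0.0, -0.208, 0.978, 0.0]
wrist_force: [0.1, 1.9, -8.1]
width: 0.0149
grip_force: 78.0
```

Request:
play_rows(targets="-1 -0.0002 0 -0.0005 0 0 0; -1 -0.0002 0 -0.0005 0 0 0; -1 -0.0002 0 -0.0005 0 0 0; -1 -0.0002 0 -0.0005 0 0 0; -1 0 0 0 0 0 0")

```text
time: 14.33
eef_pos: [0.5525, -0.0224, 0.2016]
orientation: [0.001, -0.208, 0.978, -0.0]
wrist_force: [-0.5, -0.2, -2.0]
width: 0.015
grip_force: 79.0
```

Request:
play_rows(targets="-1 -0.0002 0 -0.0005 0 0 0; -1 -0.0002 0 -0.0005 0 0 0; -1 0 0 -0.0005 0 0 0; -1 0 0 -0.0005 0 0 0; -1 0 0 0 0 0 0; -1 0 0 0 0 0 0")

```text
time: 14.83
eef_pos: [0.5525, -0.0221, 0.2027]
orientation: [0.0, -0.208, 0.978, -0.0]
wrist_force: [0.2, -0.1, -0.5]
width: 0.0145
grip_force: 79.0
```

```bash
python3 - <<'E'
from h import *
s=st(); b=viewer.camera('wrist'); cv2.imwrite('pics/w8.png',b[:,:,::-1])
g=b.astype(float); d=g[:,:,0]-g[:,:,2]; m=g.mean(2)
for r in range(200,285,3): print(r,''.join('B' if x>45 else '%d'%min(9,y//26) for x,y in zip(d[r,280:370],m[r,280:370])))
E
```

```text
t 14.83 tcp [ 0.5525 -0.0221  0.2027] F [ 0.2 -0.1 -0.5] w 0.0145 g 79.0 
R [[-0.9134, -0.407, 0.0002], [-0.407, 0.9134, -0.0001], [-0.0001, -0.0002, -1.0]] q6 [-0.06  0.37  1.76 -0.    1.01 -2.05]
200 6665665666666666666666666666666656666658999999997899975666421100123BBBBBBBBBBBBBBBB6666666
203 35666666656655556666666665566555566655899997555555666665311011133BBBBBBBBBBBBBBBB566666666
206 B1002456666666566656655556655665655656555556556555542100011123BBBBBBBBBBBBBBBBBB6666666666
209 B3210100135566665556565556555555555555555555555555642011233BBBBBBBBBBBBBBBBBBB333566666666
212 33333322111010123455556666666666665555555555555555554333BBBBBBBBBBBBBBBBBBBB43345666666666
215 3333333333333221111100001001000000466555555555555544BBBBBBBBBBBBBBBBBBBBBB3333335666666666
218 333333333333333333333343333222223334555555544BBBBBBBBBBBBBBBBBBBBBBBBBB3333333334666666666
221 3333333333333333333333333333333333BBBBBBBBBBBBBBBBBBBBBBBBBBBBBBBBBB4333333333366666666666
224 33333333333333333333333333333333334BBBBBBBBBBBBBBBBBBBBBBBBBBBBB33333333333333566666666666
227 333333333333433333333333333333333333BBBBBBB
[... 1152 characters left out ...]
12212221212135666666666666666666666
266 010100013333333333333333333333333355444444443578621222222122212221156666666666666666666666
269 101012100000100001000010000000000100000000000100100100110001000000000000000035666666689999
272 446653111101101110100110100100011101010100011000001111110100110000010011111104668999999999
275 666653001110011110101100111110010110011110101111110111010101110111101100001108999999888888
278 666664011011011111101110111011101101101010001000010101010111011110100100101108988888888888
281 999996010010011001101010111001010110111011111000010110100111101001000110010008888888888888
284 888997100100100101100110101100111111111011100101000101001110110100101111100108888888887300
```

```bash
python3 - <<'E'
from h import *
a=viewer.camera('scene'); cv2.imwrite('pics/s2.png',a[:,:,::-1]); z=cv2.imread('pics/scene0.png')[:,:,::-1]
print(proj('scene',[(.51,-.046,.066),(.545,-.025,.0585),(.545,-.025,.0745)]).round(1))
for im in (z,a):
    print()
    for r in range(232,258): print(r,''.join('B' if int(p[0])-int(p[2])>40 else '%d'%min(9,int(p.mean())//26) for p in im[r,255:312]))
b=cv2.imread('pics/w8.png').astype(float); d=b[:,:,2]-b[:,:,0]
for r in (236,242,248,254): print(r,' '.join('%3d'%v for v in d[r,313:341]))
E
```

```text
[[278.5 240.1]
 [297.3 244.2]
 [297.  238.6]]

232 111111355566664222356666666664223466666666542111111111111
233 111125566666665445566666666665555566666666655311111111111
234 11135666666666655666BBBBBBBB66666666666666655542111111111
235 125566666666666677BBBBBB8B8BBBB66666666665433456621111111
236 355444566666667899B8999999999BBBB666666664222256784211111
237 553222366666669998899999999999BBBBB6666664321356688521111
238 65321236666678998999999999999998BBB6666666555566679973211
239 665445566666B999999999999999999988BB666666666666667898521
240 66665666666B8998999999999999999988BB666666666666666899941
241 66666666666B8999999999999999999977BBBB6666666666666799983
242 6666666666BB7999999999999999999975BBBBBBBBB66666666699997
243 6666666666BBB77999999999999999996BBBBBBBBBB66666666679999
244 6666666666BBB44899999999999999975BBBBBBBBBB66654444669999
245 5666666666BBBBB689999999999998764BBBBBBBBB566642222569999
246 34666666654BBBB55789999999997655333333BBBB666642222569999
247 24666666653BBBBB55677888877765642123333334666654335669999
248 356666666643BBBBBBB5566666BBB5422223333335666666556669999
[... 1935 characters left out ...]
33333333333333333333333333333333333322246665389999
255 332223333333333333333333333333333333333333211146654599999
256 321112333333333333333333333333333333333332111146643899999
257 211112333333333333333333333333333333333335322555436999999
236   9   8   2  42  81  86  81  82  79  80  81  79  81  84  84  81  84  83  81  84  83  83  83  51  15   4   6  12
242   6   7   5  24  65  85  83  83  81  83  81  82  84  79  80  83  84  79  81  80  81  82  83  69  20  10  10  11
248   9   9   6   5  46  86  81  80  80  82  81  81  79  81  82  79  80  83  82  79  82  78  82  87  21  10  11  13
254   6   9   8   7  28  67  83  81  83  81  83  80  82  82  84  81  80  81  80  84  81  79  81  85  55  18  11  12
```

Ear has risen about 12 mm; the force dropped off after a peak ≈ 8 N. I'll lift a little more to make sure it snapped, then lower away and check that it stays up.

Request:
play_rows(targets="-1 0 0 -0.0005 0 0 0; -1 0 0 -0.0005 0 0 0; -1 0 0 -0.0005 0 0 0; -1 0 0 -0.0005 0 0 0; -1 0 0 0 0 0 0; -1 0 0 0 0 0 0")

```text
time: 15.43
eef_pos: [0.5526, -0.0221, 0.2047]
orientation: [0.0, -0.208, 0.978, -0.0]
wrist_force: [0.8, 0.6, 0.3]
width: 0.0152
grip_force: 79.0
```

Request:
play_rows(targets="-1 0 0 -0.0005 0 0 0; -1 0 0 -0.0005 0 0 0; -1 0 0 -0.0005 0 0 0; -1 0 0 0 0 0 0; -1 0 0 0 0 0 0")

```text
time: 15.85
eef_pos: [0.5525, -0.0221, 0.2062]
orientation: [0.0, -0.208, 0.978, -0.0]
wrist_force: [-0.2, -0.1, -0.6]
width: 0.015
grip_force: 79.0
```

```bash
python3 - <<'E'
from h import *
s=st(); a=viewer.camera('scene'); cv2.imwrite('pics/s3.png',a[:,:,::-1]); b=viewer.camera('wrist'); cv2.imwrite('pics/w9.png',b[:,:,::-1])
for r in range(230,250): print(r,''.join('B' if int(p[0])-int(p[2])>40 else '%d'%min(9,int(p.mean())//26) for p in a[r,255:312]))
A=cv2.resize(a[215:275,240:325,::-1],None,fx=5,fy=5,interpolation=cv2.INTER_CUBIC)
B=cv2.resize(b[70:290,240:400,::-1],None,fx=2.3,fy=2.3,interpolation=cv2.INTER_CUBIC)
o=np.zeros((600,800,3),np.uint8); o[:300,:425]=A; o[:B.shape[0],428:428+B.shape[1]]=B[:600]; cv2.imwrite('pics/snap.png',o)
b=b.astype(float); d=b[:,:,0]-b[:,:,2]
for r in (242,254,260,264): print(r,' '.join('%3d'%v for v in d[r,313:341]))
E
```

```text
t 15.85 tcp [ 0.5525 -0.0221  0.2062] F [-0.2 -0.1 -0.6] w 0.015 g 79.0 
R [[-0.9134, -0.4071, 0.0001], [-0.4071, 0.9134, -0.0001], [-0.0001, -0.0002, -1.0]] q6 [-0.06  0.37  1.76 -0.    1.02 -2.05]
230 111111111123554444466666666665323465555421114431111111111
231 111111113455664321256666666663211156666554214431111111111
232 1111113555666642213566BBBBBBBB223466666665543431111111111
233 1111255666666654455BBBBBBBBBBBBB4566666666664531111111111
234 11135666666666665BBBBBBBBBBBBBBBB566666666655442111111111
235 1255666666666666BBBBBBBB777BBBBBBB56666665434546631111111
236 355444566666667899B89999999885BBBBB6666664223446784111111
237 5532123666666699988999999999965BBBB5545454223456688521111
238 66312136666668998999999999999655BBBBBBBBB5554456679973111
239 66544556666BB999999999999999996BBBBBBBBBB5665556667898521
240 66665666666BB998999999999999876BBBBBBBBBB5576556666899942
241 6666666666BB89999999999999886554BBBBBBBB44465555666799983
242 6666666666BB799999999999986555555433334454454445666699997
243 6666666666BBB77999999987865555554223333444555556666679999
244 6666666666BBB44898888865555555554223333333566554444669999
245 5666666665BBBB4676565555554555553213333335666642222569999
246 3466666664BBBBB5556555554BB555542113333336666642212569999
247 14666666654BBBBBBB5544BBBBBB55531123333334666654335669999
248 23446666653BBBBBBBBBBBBBBBBB54421123333333444466556669999
249 3333446664333BBBBBBBBBBBBBB442111133333333333566666659999
242  85  85  83  82  83  86  86  86  83  84  86  84  23   7  10  12  11  12  14  12  13  11  11  11  11  10  11  10
254   7  10   8   8   8  10  10   8   9   9   7   8   7   8   7   9   9  12  11  11   1   1   0   5   0   2   0   3
260  10   9   9  10   8   9   9   8   9   6   7   9  11  11   9   9   1   6   2   5   0   4   2   2   3   2   0   1
264  10  10   8   7   7   8   8   6   8   7   9  10  11  11  11   9   4   0   1  -1   1   0  -1   4   4   1   0   3
```

The ear has now moved inward (~4 mm) while up: the arm has sprung in above the nose. Lower 2 mm and withdraw outward, then check the ring stays.

Request:
play_rows(targets="-1 0 0 0.001 0 0 0; -1 0 0 0.001 0 0 0; -1 0 0 0 0 0 0; -1 -0.002 0 0 0 0 0; -1 -0.003 0 0 0 0 0; -1 -0.004 0 0 0 0 0; -1 -0.005 0 0 0 0 0; -1 -0.006 0 0 0 0 0; -1 -0.008 0 0 0 0 0; -1 0 0 0 0 0 0")

```text
time: 16.78
eef_pos: [0.5798, -0.01, 0.2041]
orientation: [0.001, -0.208, 0.978, -0.0]
wrist_force: [0.6, 0.2, 0.1]
width: 0.015
grip_force: 79.0
```

```bash
python3 - <<'E'
from h import *
s=st(); a=viewer.camera('scene'); cv2.imwrite('pics/s4.png',a[:,:,::-1]); b=viewer.camera('wrist'); cv2.imwrite('pics/w10.png',b[:,:,::-1])
for r in range(230,250): print(r,''.join('B' if int(p[0])-int(p[2])>40 else '%d'%min(9,int(p.mean())//26) for p in a[r,255:312]))
plan([((.58,-.012,.258),204.6,3),((.427,.2447,.258),181.5,9)],op=-1,dig=4)
E
```

```text
t 16.78 tcp [ 0.5798 -0.01    0.2041] F [0.6 0.2 0.1] w 0.015 g 79.0 
R [[-0.9132, -0.4075, 0.0019], [-0.4075, 0.9132, 0.0002], [-0.0018, -0.0006, -1.0]] q6 [-0.04  0.41  1.7   0.    1.03 -2.03]
230 111111111122554444466666666665323466555421111111111111111
231 111111113455664221256666666663212156666554211111111111111
232 1111113555666642213566BBBBBBBB323456666665542111111111111
233 1111255666666654455BBBBBBBBBBBBBB566666666655321111111111
234 11135666666666655BBBBBBBBBBBBBBBBB66666666655542111111111
235 1155666666666666BBBBBBBB877BBBBBBBB6666665433456621111111
236 255444566666667899B89999999985BBBBB6666664212256784111111
237 5532123666666799988999999999965BBBBBBBBBB4221356688521111
238 6532113666667899899999999999999BBBBBBBBBB5555566679973111
239 66544556666BB999999999999999999BBBBBBBBBB6666666667898521
240 66665666666BB998999999999999998BBBBBBBBBB6666666666899941
241 6666666666BB7999999999999999996BBBBBBBBB56646666666799983
242 6666666666BB577999999999999999965445555566434444446689997
243 6666666666BBB55799999999999999985236666665333333334456666
244 4666666666BBB44578899999999999974225666665333332222344444
245 3446666665BBBB355667899998B998754225666665333321111345444
246 2234446663BBBBB5556657777BBB76642126666664333321111338886
247 12333344654BBBBBBB5444BBBBBB55632124666665433332223338999
248 23333333443BBBBBBBBBBBBBBBBB54421123444666433333333338999
249 333333333333BBBBBBBBBBBBBBB442211133333654333333333337999
-1 -0.0003 -0.0007 -0.018 0 -0.0001 -0.0032; -1 -0.0002 -0.0007 -0.0181 0 -0.0001 -0.0033; -1 -0.0003 -0.0007 -0.018 0 -0.0001 -0.0032; -1 0.0036 0.033 0 0 0 0.0448; -1 0.005 0.0328 0 0 0 0.0448; -1 0.0066 0.0326 0 0 0 0.0448; -1 0.0079 0.0322 0 0 0 0.0448; -1 0.0095 0.0319 0 0 0 0.0448; -1 0.0108 0.0314 0 0 0 0.0448; -1 0.0122 0.0308 0 0 0 0.0448 

-1 0.0136 0.0303 0 0 0 0.0448; -1 0.0149 0.0297 0 0 0 0.0448
```

Ring stays up. Returning the pick over the stand.

Request:
play_rows(targets="-1 0 -0.0007 -0.018 0 0 -0.003; -1 0 -0.0007 -0.018 0 0 -0.003; -1 0 -0.0007 -0.018 0 0 -0.003; -1 0.0036 0.033 0 0 0 0.0448; -1 0.005 0.0328 0 0 0 0.0448; -1 0.0066 0.0326 0 0 0 0.0448; -1 0.0079 0.0322 0 0 0 0.0448; -1 0.0095 0.0319 0 0 0 0.0448; -1 0.0108 0.0314 0 0 0 0.0448; -1 0.0122 0.0308 0 0 0 0.0448")

```text
time: 17.72
eef_pos: [0.4588, 0.1881, 0.2582]
orientation: [-0.0, -0.056, 0.998, -0.0]
wrist_force: [1.0, 0.4, 0.2]
width: 0.0153
grip_force: 79.3
```

Request:
play_rows(targets="-1 0.0136 0.0303 0 0 0 0.0448; -1 0.0149 0.0297 0 0 0 0.0448; -1 0 0 0 0 0 0; -1 0 0 0 0 0 0; -1 0 0 0 0 0 0; -1 0 0 0 0 0 0")

```text
time: 18.22
eef_pos: [0.4267, 0.2435, 0.2581]
orientation: [0.0, -0.012, 1.0, -0.0]
wrist_force: [-0.7, -0.2, 0.4]
width: 0.0148
grip_force: 79.2
```

```bash
python3 - <<'E'
from h import *
s=st(); print(yaw(s)); b=viewer.camera('wrist'); cv2.imwrite('pics/w11.png',b[:,:,::-1])
old=np.load('w2.npy'); 
for im in (old,b):
    print()
    for r in range(205,300,4): print(r,''.join('B' if int(p[0])-int(p[2])>60 else '%d'%min(9,int(p.mean())//26) for p in im[r,285:360]))
plan([((.4277,.2444,.258),181.45,2)],op=-1)
E
```

```text
t 18.22 tcp [0.4267 0.2435 0.2581] F [-0.7 -0.2  0.4] w 0.0148 g 79.2 
R [[-0.9997, -0.0242, 0.0002], [-0.0242, 0.9997, -0.0005], [-0.0002, -0.0005, -1.0]] q6 [ 0.5   0.22  1.82 -0.    1.1  -1.1 ]
-178.61552096777842

205 BBBBBBBBBBBBBBBBBBBBBBBBBBBBBBBBBBBBBBBBBBB99999999999999999999998888889999
209 BBBBBBBBBBBBBBBBBBBBBBBBBBBBBBBBBBBBBBBBBBB99999999999999999999988888899999
213 BBBBBBBBBBBBBBBBBBBBBBBBBBBBBBBBBBBBBBBBBBB99999999999999999999998888889999
217 BBBBBBBBBBBBBBBBBBBBBBBBB6666666666666666666666665B5B9999999999999999999999
221 BBBBBBBBBBBBBBBBBBBBBBBBB6666666666666666666666665B5B9999999999999999999999
225 BBBBBBBBBBBBBBBBBBBBBBBBB6666666666666666666666665BB89999999999999999999999
229 BBBBBBBBBBBBBBBBBBBBBBBBB666666666666666666666666BBB99999999999999999999999
233 BBBBBBBBBBBBBBBBBBBBBBBBBBBBBBBBBBBBBBBBBBBBBBBBBBBB99999999999999999999999
237 BBBBBBBBBBBBBBBBBBBBBBBBBBBBB666666666666666BBBBBBBB99999999999999999999999
241 BBBBBBBBBBBBBBBBBBBBBBBBBBBBB777777777777776BBBBBBBB99999999999999999999999
245 BBBBBBBBBBBBBBBBBBBBBBBBBBBBB777777777777776BBBBBBBB99999999999999999999999
24
[... 2340 characters left out ...]
1111111111111111111111111111111111111111111111111111105B99
273 B11221122211211211111121222122212111212212333333333333333333333333333332B89
277 B11122211112212122212221211212222222212222222122212233333333332112111111B99
281 B11212222121121122112211222111111212121211111111222211113333321121212211B99
285 B31112122211211222121211212221112212121121112222122122213333321212112112B99
289 B31211212112112122111212111111122121112212211122112211222111112122221113B98
293 112121211221211222222222121212111111121211111211111221222112121121122111111
297 112112212112212212112111111111111111112111111121111111212112222211211221122
-1 -0.0005 0.0005 0 -0.0002 0 -0.0008; -1 -0.0004 0.0005 0 -0.0002 0.0001 -0.0009
```

Pick has not moved in the hand. Lower it into the stand.

Request:
play_rows(targets="-1 -0.001 0.001 0.006 0 0 0; -1 0 0 0.014 0 0 0; -1 0 0 0.016 0 0 0; -1 0 0 0.016 0 0 0; -1 0 0 0.016 0 0 0; -1 0 0 0.012 0 0 0; -1 0 0 0.007 0 0 0; -1 0 0 0.003 0 0 0; -1 0 0 0 0 0 0; -1 0 0 0 0 0 0")

```text
time: 19.1
eef_pos: [0.4277, 0.2453, 0.1684]
orientation: [0.0, -0.012, 1.0, 0.0]
wrist_force: [-0.3, -1.2, -0.6]
width: 0.015
grip_force: 79.2
```

Request:
play_rows(targets="-1 0 0 0.002 0 0 0; -1 0 0 0.0015 0 0 0; -1 0 0 0.0005 0 0 0; -1 0 0 0 0 0 0; -1 0 0 0 0 0 0")

```text
time: 19.52
eef_pos: [0.4272, 0.2454, 0.1642]
orientation: [0.0, -0.013, 1.0, 0.0]
wrist_force: [0.1, -0.6, -1.2]
width: 0.0151
grip_force: 79.2
```

Request:
play_rows(targets="-1 0 0 0.0006 0 0 0; -1 0 0 0 0 0 0; -1 0 0 0 0 0 0")

```text
time: 19.77
eef_pos: [0.4272, 0.2454, 0.1635]
orientation: [0.0, -0.013, 1.0, -0.0]
wrist_force: [-0.1, 0.1, -0.3]
width: 0.015
grip_force: 79.2
```

Request:
play_rows(targets="-1 0 0 0.0005 0 0 0; -1 0 0 0 0 0 0; -1 0 0 0 0 0 0")

```text
time: 20.02
eef_pos: [0.4272, 0.2453, 0.1634]
orientation: [0.0, -0.012, 1.0, 0.0]
wrist_force: [-2.0, -0.3, 5.1]
width: 0.0152
grip_force: 80.0
```

Seated (5 N at the same height as at the grasp). Open and rise.

Request:
play_rows(targets="-0.4 0 0 0 0 0 0; -0.2 0 0 0 0 0 0; 0.1 0 0 0 0 0 0; 0.5 0 0 0 0 0 0; 0.7 0 0 0 0 0 0; 0.7 0 0 0 0 0 0; 0.7 0 0 -0.01 0 0 0; 0.7 0 0 -0.02 0 0 0; 0.7 0 0 -0.03 0 0 0; 0.7 0 0 -0.035 0 0 0")

```text
time: 20.85
eef_pos: [0.4264, 0.2449, 0.2584]
orientation: [-0.002, -0.013, 1.0, -0.001]
wrist_force: [1.0, 0.1, 0.8]
width: 0.0724
grip_force: 0.0
```

Request:
play_rows(targets="0.7 0 0 -0.04 0 0 0; 0.7 0 0 0 0 0 0; 0.7 0 0 0 0 0 0; 0.7 0 0 0 0 0 0")

```text
time: 21.18
eef_pos: [0.4268, 0.2451, 0.2981]
orientation: [0.0, -0.012, 1.0, -0.0]
wrist_force: [0.9, -0.5, 0.0]
width: 0.0723
grip_force: 0.0
```

```bash
python3 - <<'E'
from h import *
s=st(); print(yaw(s)); b=viewer.camera('wrist'); cv2.imwrite('pics/w12.png',b[:,:,::-1]); old=cv2.imread('pics/w1.png')
p,q=proj('wrist',[(.4272,.2447,.134),(.4272,.2447,.078)]); print(p,q)
g=cv2.cvtColor(b,cv2.COLOR_RGB2HSV)
u=p.astype(int)
for r in range(u[1]-70,u[1]+40,4): print(r,''.join('O' if (int(x[0])-int(x[2])>70 and x[1]<.62*x[0]) else 'W' if x.mean()>120 else '.' if x.mean()<75 else 'x' for x in b[r,u[0]-60:u[0]+60:2]))
# plan to a look pose over the centrifuge, tool yaw 204 (ring yaw 24)
plan([((.545,-.03,.30),204,11)],op=1)
E
```

```text
t 21.18 tcp [0.4268 0.2451 0.2981] F [ 0.9 -0.5  0. ] w 0.0723 g 0.0 
R [[-0.9997, -0.025, 0.0001], [-0.025, 0.9997, -0.0001], [-0.0001, -0.0001, -1.0]] q6 [ 0.5   0.19  1.76 -0.    1.19 -1.1 ]
-178.5682342939508
[318.70409737 253.50108435] [319.11704742 229.50021103]
183 .............WWWWWWWWWWWWWWWWWWWWWWWWWWWWWWWWWWWWWx.........
187 .............WWWWWWWWWWWWWWWWWWWWWWWWWWWWWWWWWWWWW..........
191 .............WWWWWWWWWWWWWWWWWWWWWWWWWWWWWWWWWWWWW..........
195 .............WWWWWWWWWWWWWWWWWWWWWWWWWWWWWWWWWWWWW..........
199 .............WWWWWWWWWWWWWWWWWWWWWWWWWWWWWWWWWWWWW..........
203 .............WWWWWWWWWx...................WWWWWWWW..........
207 .............WWWWWWWWW..............xxxxxxWWWWWWWW..........
211 .............WWWWWWWWW..............xxxxxxWWWWWWWW..........
215 .............xWWWWWWWW................xxxxWWWWWWWW..........
219 .............xWWWWWWWWx.......x.x.....xxx.WWWWWWWW..........
223 .............xWWWWWWWWx...OOOOOOOOOOOOxxx.WWWWWWWW..........
227 ..............WWWWWWWWx...OOOOOOOOOOOOxxx.WWWWWWWW..........
231 ..............WWWWWWWWx...OOOOOOOOOOOOxxx.WWWWW
[... 818 characters left out ...]
........................................
287 ............................................................
291 ............................................................
1 -0.0101 -0.0253 -0.0002 -0.0001 -0.0002 -0.0358; 1 -0.0093 -0.0256 -0.0003 -0.0001 -0.0001 -0.0358; 1 -0.0083 -0.0259 -0.0002 0 -0.0002 -0.0358; 1 -0.0073 -0.0262 -0.0003 -0.0001 -0.0001 -0.0358; 1 -0.0065 -0.0264 -0.0002 -0.0001 -0.0002 -0.0358; 1 -0.0054 -0.0267 -0.0003 0 -0.0002 -0.0359; 1 -0.0046 -0.0268 -0.0002 -0.0001 -0.0002 -0.0358; 1 -0.0035 -0.027 -0.0003 0 -0.0001 -0.0358; 1 -0.0026 -0.0271 -0.0002 -0.0001 -0.0002 -0.0358; 1 -0.0016 -0.0272 -0.0003 0 -0.0002 -0.0358 

1 -0.0006 -0.0272 -0.0003 0 -0.0002 -0.0358
```

Pick stands upright in the stand. Moving over the centrifuge at 0.30 m to locate the ring.

Request:
play_rows(targets="0.7 -0.0101 -0.0253 0 0 0 -0.036; 0.7 -0.0093 -0.0256 0 0 0 -0.036; 0.7 -0.0083 -0.0259 0 0 0 -0.036; 0.7 -0.0073 -0.0262 0 0 0 -0.036; 0.7 -0.0065 -0.0264 0 0 0 -0.036; 0.7 -0.0054 -0.0267 0 0 0 -0.036; 0.7 -0.0046 -0.0268 0 0 0 -0.036; 0.7 -0.0035 -0.027 0 0 0 -0.036; 0.7 -0.0026 -0.0271 0 0 0 -0.036; 0.7 -0.0016 -0.0272 0 0 0 -0.036")

```text
time: 22.07
eef_pos: [0.5348, -0.0059, 0.2961]
orientation: [-0.002, -0.192, 0.981, 0.0]
wrist_force: [0.2, 0.5, 0.8]
width: 0.0725
grip_force: 0.0
```

Request:
play_rows(targets="0.7 -0.0006 -0.0272 0 0 0 -0.036; 0.7 0 0 0 0 0 0; 0.7 0 0 0 0 0 0; 0.7 0 0 0 0 0 0; 0.7 0 0 0 0 0 0")

```text
time: 22.48
eef_pos: [0.5452, -0.0288, 0.2972]
orientation: [-0.001, -0.209, 0.978, 0.0]
wrist_force: [-0.9, 0.7, -0.9]
width: 0.0725
grip_force: 0.0
```

```bash
python3 - <<'E'
from h import *
s=st(); print(yaw(s)); b=viewer.camera('wrist'); cv2.imwrite('pics/w13.png',b[:,:,::-1])
u,v=proj('wrist',[(.511,-.046,.066),(.545,-.025,.072)]); print(u,v)
c=((u+v)/2).astype(int); print('origin',c-[80,70])
cr=b[c[1]-70:c[1]+80,c[0]-100:c[0]+100,::-1]; print('crop origin',c[0]-100,c[1]-70)
cv2.imwrite('pics/c13.png',cv2.resize(cr,None,fx=4,fy=4,interpolation=cv2.INTER_CUBIC))
# bias check: toe tip in w6 (TCP z .1914, toe top .0550): row 238.5
c=viewer.get_calibration('wrist'); M=cv2.Rodrigues(np.array(c['rvec']))[0]; Cw=-M.T@np.array(c['tvec'])
Ct=tool(s,Cw-s['eef_pos']); Mt=rot(s).as_matrix().T@M.T
for uv,d in (((321.5,238.8),.1914-.0547),):
    dr=Mt@np.linalg.inv(c['K'])@np.array([*uv,1]); print('tip tool',Ct+dr*(d-Ct[2])/dr[2])
E
```

```text
t 22.48 tcp [ 0.5452 -0.0288  0.2972] F [-0.9  0.7 -0.9] w 0.0725 g 0.0 
R [[-0.9124, -0.4092, -0.002], [-0.4092, 0.9124, 0.0004], [0.0016, 0.0012, -1.0]] q6 [-0.07  0.28  1.64  0.    1.22 -2.07]
-155.84543889213995
[316.19559729 171.41638792] [323.44778849 227.20561951]
origin [239 129]
crop origin 219 129
tip tool [0.01486397 0.00162937 0.1367    ]
```

View pics/c13.png

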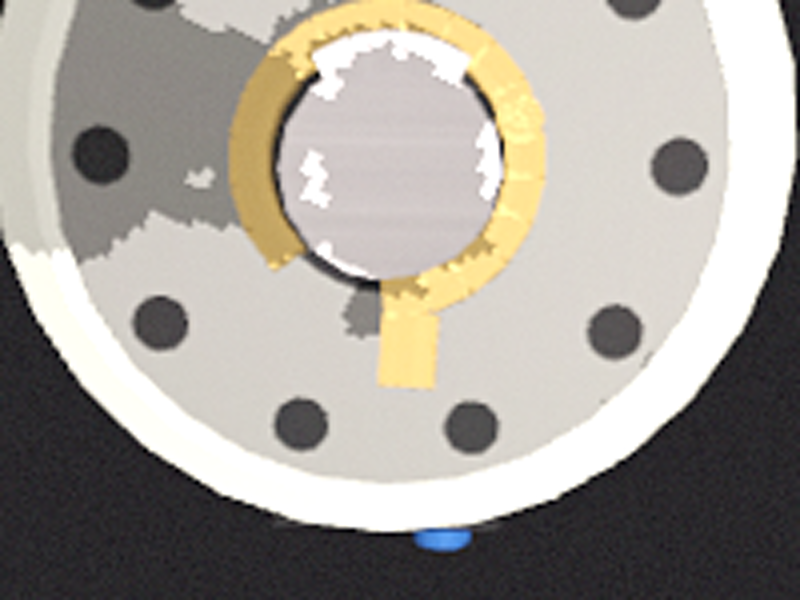

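The crop confirms the snap: the arm lies over the (hidden) nose, ear at (408,345) raised; hub centre ≈ (391,165), ring outer edges at columns 230 and 547.

```bash
python3 - <<'E'
from h import *
s=st(); p=s['eef_pos']
f=lambda u: (219+(u[0]+.5)/4-.5-2.8,129+(u[1]+.5)/4-.5)
hub=at('wrist',f((391,165)),.066); ring=at('wrist',f((388.5,152)),.068); ear=at('wrist',f((406,387)),.079)
L,Rr=at('wrist',f((230,152)),.068),at('wrist',f((547,152)),.068); print('OD',np.linalg.norm(L-Rr))
for n,q in (('hub',hub),('ring',ring),('ear',ear)): print(n,q.round(4),'tool',tool(s,q-p).round(4))
e=ear-hub; print('ear yaw', np.degrees(np.arctan2(e[1],e[0])), np.hypot(e[0],e[1]))
E
```

```text
t 22.53 tcp [ 0.5453 -0.0286  0.2975] F [ 0.6 -0.3 -0.5] w 0.0722 g 0.0 
R [[-0.9123, -0.4096, -0.0013], [-0.4096, 0.9123, 0.0002], [0.0011, 0.0007, -1.0]] q6 [-0.07  0.28  1.64  0.    1.22 -2.07]
OD 0.05613676973041959
hub [ 0.5108 -0.0482  0.066 ] tool [ 0.0393 -0.0038  0.2316]
ring [ 0.5086 -0.0495  0.068 ] tool [ 0.0418 -0.0042  0.2296]
ear [ 0.544  -0.0303  0.079 ] tool [ 0.0017 -0.0011  0.2185]
ear yaw 28.268834412988113 0.03767868031916011
```

Request:
play_rows(targets="0.7 0.013 -0.0013 0.02 0 0 0; 0.7 0.013 -0.0013 0.035 0 0 0; 0.7 0.014 -0.0014 0.035 0 0 0; 0.7 0 0 0.03 0 0 0; 0.7 0 0 0.0175 0 0 0; 0.7 0 0 0 0 0 0; 0.7 0 0 0 0 0 0; 0.7 0 0 0 0 0 0; 0.7 0 0 0 0 0 0")

```text
time: 23.28
eef_pos: [0.5121, -0.0493, 0.1622]
orientation: [0.002, -0.209, 0.978, -0.001]
wrist_force: [-0.1, -0.1, -0.4]
width: 0.0723
grip_force: 0.0
```

```bash
python3 - <<'E'
from h import *
s=st(); print(yaw(s)); b=viewer.camera('wrist'); cv2.imwrite('pics/w14.png',b[:,:,::-1])
p=s['eef_pos']; print(proj('wrist',[p+rot(s).apply([0,y,p[2]-.068]) for y in (-.028,0,.028)]).round(1))
for r in range(160,470,8): print(r,''.join('B' if int(x[0])-int(x[2])>40 else '%d'%min(9,int(x.mean())//26) for x in b[r,130:510:3]))
E
```

```text
t 23.28 tcp [ 0.5121 -0.0493  0.1622] F [-0.1 -0.1 -0.4] w 0.0723 g 0.0 
R [[-0.9124, -0.4093, 0.0036], [-0.4093, 0.9124, -0.0005], [-0.0031, -0.0019, -1.0]] q6 [-0.12  0.36  1.9  -0.    0.87 -2.11]
-155.8412390246909
[[252.7 300.3]
 [318.  300.3]
 [383.2 300.3]]
160 0000000000000000000000000566666666666666666533333366635666666666666666666666666666666666899999999888888888111000011000010101110
168 0001000000000000000000166666666666666663333333333311011223666666666666666666222222266666666689999999888888885100001011110011010
176 0000000000000000000006666666666666653333333333333301101221666666666666666664222222226666666666669999998888888851101001011010110
184 0000000000000000000166666666666663333333333333333333101146666666666666666666622222566666666666666659999998888887001111011111111
192 0001000000000000006666666666663334333433333333333333333333666666666666666666666666666666666666666666689999988888820100101011010
200 0000000000010000066666666666333333333333334333333333433333335665666666666666666666663666666666666666666699998888887110001111101
208 0000001000000000666666666653331111113333
[... 3611 characters left out ...]
1110100100110110001111111111111011011110
432 1111111111111111111111111111110010000100111010110001101110011001011010011100001011101011001101011100010111111111111111111111111
440 1111111111111111111011111101111010100011011110100010010011000011100010100100011111110110011001011110101111111101111111111111110
448 1111111111111111111111111111010010111111101011001101100110100101010011111001011000011001110000111100011110111111111111111111111
456 1111111111111111111111111111101101000110111111111111111111111111111111111111111111111111110000110011111111111111110111111111111
464 1111111111111111111111111111111110110111111111111101111111111111111111111111111111111011100111000111111111111111011111111111111
```

```bash
python3 - <<'E'
from h import *
s=st(); b=viewer.camera('wrist').astype(int); d=b[:,:,0]-b[:,:,2]; m=b.mean(2)
for r in range(284,308,4):
    i=np.where(d[r]>40)[0]; i=i[(i>240)&(i<410)]; print(r,i.min(),i.max(),(i.min()+i.max())/2)
for r in (324,332,340,348):
    print(r,'L',''.join('%d'%min(9,v//26) for v in m[r,170:240]),'R',''.join('%d'%min(9,v//26) for v in m[r,400:475]))
E
```

```text
t 23.33 tcp [ 0.512  -0.0494  0.1621] F [0.3 0.3 0.2] w 0.0725 g 0.0 
R [[-0.9125, -0.4092, 0.0035], [-0.4092, 0.9125, -0.0005], [-0.003, -0.0019, -1.0]] q6 [-0.12  0.36  1.9  -0.    0.87 -2.11]
284 260 389 324.5
288 260 390 325.0
292 260 390 325.0
296 260 390 325.0
300 260 390 325.0
304 260 390 325.0
324 L 1000110100010100045444444444444443211010001111103566666666666666666666 R 666666666666666666666665301110010111112344444444444443899888899710110000101
332 L 1111111111112344444444444444420110111101001001010566666666666666666666 R 666666666666666666666664011111011101111010134444444444444443111111111111101
340 L 1111111234444444444444443111101101111110011111100256664111111111112111 R 666666411221112222111111011111011111011111111112344444444444444432111111111
348 L 1023444444444444444320010110110101010101011101001045665311111111111111 R 665211112111112111112110011001010111001011111100101134444444444444444321011
```

Finger midline at column 320.7, ring centre at 325 → shift +1.8 mm in tool y, then descend.

Request:
play_rows(targets="0.7 0 0.0018 0 0 0 0; 0.7 0 0 0.008 0 0 0; 0.7 0 0 0.01 0 0 0; 0.7 0 0 0.008 0 0 0; 0.7 0 0 0.003 0 0 0; 0.7 0 0 0 0 0 0; 0.7 0 0 0 0 0 0")

```text
time: 23.97
eef_pos: [0.5101, -0.0479, 0.131]
orientation: [-0.0, -0.209, 0.978, 0.0]
wrist_force: [0.7, -0.1, -0.0]
width: 0.0722
grip_force: 0.0
```

Request:
play_rows(targets="0.7 0 0 0.0025 0 0 0; 0.7 0 0 0.0025 0 0 0; 0.7 0 0 0.0015 0 0 0; 0.7 0 0 0 0 0 0; 0.7 0 0 0 0 0 0")

```text
time: 24.38
eef_pos: [0.5103, -0.0479, 0.125]
orientation: [0.0, -0.209, 0.978, -0.0]
wrist_force: [0.3, 0.3, 0.0]
width: 0.0721
grip_force: 0.0
```

```bash
python3 - <<'E'
from h import *
s=st(); b=viewer.camera('wrist').astype(int); d=b[:,:,0]-b[:,:,2]; m=b.mean(2)
for r in range(280,360,6):
    i=np.where(d[r]>40)[0]; i=i[(i>220)&(i<420)]; print(r,(i.min(),i.max(),(i.min()+i.max())/2) if len(i) else '')
for r in range(300,350,8):
    print(r,'L',''.join('%d'%min(9,v//26) for v in m[r,170:260]),'R',''.join('%d'%min(9,v//26) for v in m[r,385:475]))
E
```

```text
t 24.38 tcp [ 0.5103 -0.0479  0.125 ] F [0.3 0.3 0. ] w 0.0721 g 0.0 
R [[-0.9127, -0.4087, 0.0001], [-0.4087, 0.9127, -0.0001], [-0.0, -0.0001, -1.0]] q6 [-0.12  0.41  1.95 -0.    0.79 -2.11]
280 (np.int64(266), np.int64(374), np.float64(320.0))
286 (np.int64(259), np.int64(379), np.float64(319.0))
292 (np.int64(255), np.int64(384), np.float64(319.5))
298 (np.int64(251), np.int64(388), np.float64(319.5))
304 (np.int64(247), np.int64(392), np.float64(319.5))
310 (np.int64(244), np.int64(395), np.float64(319.5))
316 (np.int64(242), np.int64(399), np.float64(320.5))
322 (np.int64(241), np.int64(401), np.float64(321.0))
328 (np.int64(239), np.int64(400), np.float64(319.5))
334 (np.int64(238), np.int64(402), np.float64(320.0))
340 (np.int64(238), np.int64(401), np.float64(319.5))
346 (np.int64(239), np.int64(401), np.float64(320.0))
352 (np.int64(239), np.int64(401), np.float64(320.0))
358 (np.int64(240), np.int64(400), np.float64(320.0))
300 L 333333333333333333333333333333333333333333333333333333333333333333333333333333344444444444 R 4444443333333333333333333333333333333333333333333333
[... 478 characters left out ...]
3333333333333333344444444444444444444 R 444444444356666653333333333333333333333110010010001102344444444444344310110111111121111211
332 L 211111111111234444444444444442010110000100011110033333333333333333333444444444444444444443 R 444444444446666664333333333333333333332011111001100010110134444444444444443111111111111221
340 L 111111113443444444434443311111110111000001100011013333333333333333333444443444444444444433 R 444444444444444566654333333333554434641011110110101011111100101344444444444444431111110111
348 L 112344444444444444432100111000101110111001001110102333333333333333333444444444444444444433 R 444444444444444445666666666666666666530011110001110010110101011111034444444444444444321111
```

Centred (ring 320, fingers 320.7; widest row matches pad centre), fingertips a little below the ring's sides. Lower 1 mm and close gently.

Request:
play_rows(targets="0.5 0 0 0.001 0 0 0; 0.4 0 0 0 0 0 0; 0.3 0 0 0 0 0 0; 0.2 0 0 0 0 0 0; 0 0 0 0 0 0 0; -0.3 0 0 0 0 0 0; -1 0 0 0 0 0 0; -1 0 0 0 0 0 0; -1 0 0 0 0 0 0; -1 0 0 0 0 0 0", newtons=30)

```text
time: 25.27
eef_pos: [0.5103, -0.048, 0.1242]
orientation: [0.0, -0.209, 0.978, -0.0]
wrist_force: [-1.5, 0.0, 3.6]
width: 0.0544
grip_force: 31.2
```

```bash
python3 - <<'E'
from h import *
s=st(); b=viewer.camera('wrist').astype(int); cv2.imwrite('pics/w15.png',b[:,:,::-1].astype(np.uint8)); d=b[:,:,0]-b[:,:,2]; m=b.mean(2)
for r in range(250,420,6):
    print(r,''.join('B' if x>40 else '%d'%min(9,int(y)//26) for x,y in zip(d[r,200:440:2],m[r,200:440:2])))
E
```

```text
t 25.27 tcp [ 0.5103 -0.048   0.1242] F [-1.5  0.   3.6] w 0.0544 g 31.2 
R [[-0.9127, -0.4087, 0.0002], [-0.4087, 0.9127, -0.0001], [-0.0001, -0.0002, -1.0]] q6 [-0.12  0.41  1.95 -0.    0.78 -2.11]
250 001100003333333333333333333333333333333333333333333333333333333333333333333333336666666666666666643666653333333333310001
256 010002333333333333333333333333333333333333333333333333333333333333333333333333333335666666666666333333333333333333331001
262 333333333333333333333333333333333333333333333333333BBBBBBBBBBBBBBBBBBB33333333333333333666633666643333333333333333333332
268 3333333333333333333333333333333333333333333BBBBBBBBBBBBBBBBBBBBBBBBBBBBBBBBBBBB33333333333333333333333333333333333333333
274 33333333333333333333333333333333333333BBBBBBBBBBBBBBBBBBBBBBBBBBBBBBBBBBBBBBBBBBBBBB333333333333333333333333333333333333
280 3333333333333333333333333333333333BBBBBBBBBBBBBBBBBBBBBBB4444B444BBBBBBBBBBBBBBBBBBBBBBB33333333333333333333333333333333
286 3333333333333333333333333333333BBBBBBBBBBBBBBB444445555555555555555555554444BBBBBBBBBBBBBBB33333333333333333333333333333
292 333333333333333333333
[... 2024 characters left out ...]
578888888888888688755578755555555BBBBBBBBBBBBBBBBB6566665000001111111111111
394 111101111111110010055666665555BBBBB6656666666566656434788885555555555555BBBBBBBBBBBBBBBBBBBBB666666666511011111111111111
400 111111111111101010566555665556566655655566656666656543356533BBBBBBBBBBBBBBBBBBBBBBBBBBBBBBB56666566656641011011111110101
406 11111111111111100555656555565666656566666666556666666566656BBBBBBBBBBBBBBBBBBBBBBBBBBBB565665656555556664000110111110111
412 111101111111111055655566666566666565666565665665655566665666BBBBBBBBBBBBBBBBBBBBBBB5665665666566656566566410111111101111
418 111100111111111455665555555556665666555655655656566666655655BBBBBBBBBBBBBBBBB6656565666565655665665565566630111101111111
```

Ring gripped. Ease it up 1 mm and 7 mm towards hub −x (tool +x), watching the force.

Request:
play_rows(targets="-1 0 0 -0.0005 0 0 0; -1 0 0 -0.0005 0 0 0; -1 0.001 0 -0.0002 0 0 0; -1 0.001 0 -0.0002 0 0 0; -1 0.001 0 -0.0002 0 0 0; -1 0 0 0 0 0 0; -1 0 0 0 0 0 0")

```text
time: 25.9
eef_pos: [0.5076, -0.0493, 0.1257]
orientation: [0.0, -0.209, 0.978, -0.0]
wrist_force: [0.4, -1.2, -0.2]
width: 0.0543
grip_force: 32.1
```

Request:
play_rows(targets="-1 0.001 0 -0.0002 0 0 0; -1 0.001 0 -0.0002 0 0 0; -1 0.001 0 -0.0002 0 0 0; -1 0.001 0 -0.0002 0 0 0; -1 0 0 0 0 0 0; -1 0 0 0 0 0 0")

```text
time: 26.4
eef_pos: [0.5034, -0.0508, 0.1264]
orientation: [-0.0, -0.209, 0.978, 0.0]
wrist_force: [-0.3, -1.0, 1.9]
width: 0.0543
grip_force: 32.1
```

Free of force. Lift straight up slowly, then check.

Request:
play_rows(targets="-1 0.001 0 -0.001 0 0 0; -1 0 0 -0.001 0 0 0; -1 0 0 -0.001 0 0 0; -1 0 0 -0.001 0 0 0; -1 0 0 0 0 0 0")

```text
time: 26.82
eef_pos: [0.503, -0.0511, 0.1305]
orientation: [0.0, -0.209, 0.978, -0.0]
wrist_force: [-0.4, -0.1, -0.9]
width: 0.0543
grip_force: 31.9
```

Request:
play_rows(targets="-1 0 0 -0.004 0 0 0; -1 0 0 -0.008 0 0 0; -1 0 0 -0.012 0 0 0; -1 0 0 -0.014 0 0 0; -1 0 0 -0.014 0 0 0; -1 0 0 -0.008 0 0 0; -1 0 0 0 0 0 0; -1 0 0 0 0 0 0")

```text
time: 27.48
eef_pos: [0.503, -0.0512, 0.1908]
orientation: [0.0, -0.209, 0.978, -0.0]
wrist_force: [-0.1, 0.5, 0.2]
width: 0.0538
grip_force: 31.9
```

```bash
python3 - <<'E'
from h import *
s=st(); b=viewer.camera('wrist').astype(int); cv2.imwrite('pics/w16.png',b[:,:,::-1].astype(np.uint8)); d=b[:,:,0]-b[:,:,2]; m=b.mean(2)
for r in range(240,430,8):
    print(r,''.join('B' if x>40 else '%d'%min(9,int(y)//26) for x,y in zip(d[r,200:440:3],m[r,200:440:3])))
plan([((.4405,-.275,.17),174,8)],op=-1)
plan([((.4405,-.275,.17),264,10)],op=-1)
E
```

```text
t 27.48 tcp [ 0.503  -0.0512  0.1908] F [-0.1  0.5  0.2] w 0.0538 g 31.9 
R [[-0.9127, -0.4087, 0.001], [-0.4087, 0.9127, -0.0002], [-0.0008, -0.0006, -1.0]] q6 [-0.12  0.32  1.89 -0.    0.94 -2.12]
240 77744444444444444444444444444444444411110110134444444444444577777777777777777779
248 77444444444444444444444445765441102666667666665211244444457777777777777777777779
256 99444444444444444444444777753211776666766666666666310777777777777777777777777777
264 975444444444444444477777774121255BBBBBBBBBBBBBBBB4512237777777777777777777777777
272 98776222237777777777777774BBBBBBBBBBBBBBBBBBBBBBBBBBBBB6777777777777777777777777
280 98771222223777777777777BBBBBBBBBBBBBBBBBBBBBBBBBBBBBBBBBBBB777777777777222222477
288 99777754577777777777BBBBBBBBBBB6667666666669999999BBBBBBBBBBB6777777777422223777
296 899777777777777777BBBBBBBBB286666676667899999999999999BBBBBBBBB67777777777777779
304 88967777777777776BBBBBBBB77637777776999999999999999992777BBBBBBBB777777777777789
312 988987774454511BBBBBBBB777777667777999999999999999947777777BBBBBBBB1245455777999
320 099998655554112BBBBBBB7777777777776999999999999
[... 1174 characters left out ...]
0.0657; -1 0.017 -0.0235 0.0026 0 0 0.0657; -1 0.0155 -0.0246 0.0025 0.0001 -0.0001 0.0658; -1 0.0138 -0.0256 0.0025 0 -0.0001 0.0657; -1 0.012 -0.0264 0.0025 0 0 0.0657; -1 0.0104 -0.0271 0.0026 0 -0.0001 0.0657; -1 0.0085 -0.0278 0.0025 0 -0.0001 0.0658; -1 0.0066 -0.0282 0.0025 0 0 0.0657 

-1 0.0148 -0.0179 0.002 0 0 -0.1045; -1 0.0166 -0.0162 0.002 0.0001 -0.0001 -0.1045; -1 0.0182 -0.0145 0.0021 0 0 -0.1045; -1 0.0196 -0.0124 0.002 0 -0.0001 -0.1045; -1 0.0209 -0.0103 0.002 0.0001 0 -0.1045; -1 0.0217 -0.0082 0.002 0 0 -0.1045; -1 0.0225 -0.0058 0.002 0.0001 -0.0001 -0.1045; -1 0.023 -0.0034 0.0021 0 0 -0.1045; -1 0.0232 -0.001 0.002 0.0001 0 -0.1045; -1 0.0232 0.0015 0.002 0 0 -0.1045
```

Ring is off the hub and held. Carry to over the tray.

```bash
python3 - <<'E'
from h import *
plan([((.438,-.285,.17),174.5,8)],op=-1)
E
```

```text
-1 0.0193 -0.0234 0.0025 0 -0.0001 0.0646; -1 0.0178 -0.0246 0.0026 0 0 0.0647; -1 0.0161 -0.0256 0.0025 0.0001 -0.0001 0.0646; -1 0.0145 -0.0267 0.0025 0 -0.0001 0.0646; -1 0.0127 -0.0275 0.0025 0 0 0.0647; -1 0.0109 -0.0283 0.0026 0 -0.0001 0.0646; -1 0.009 -0.029 0.0025 0 -0.0001 0.0646; -1 0.0072 -0.0295 0.0025 0 0 0.0647
```

Request:
play_rows(targets="-1 0.0193 -0.0234 0.0025 0 0 0.065; -1 0.0178 -0.0246 0.0025 0 0 0.065; -1 0.0161 -0.0256 0.0025 0 0 0.065; -1 0.0145 -0.0267 0.0025 0 0 0.065; -1 0.0127 -0.0275 0.0025 0 0 0.065; -1 0.0109 -0.0283 0.0025 0 0 0.065; -1 0.009 -0.029 0.0025 0 0 0.065; -1 0.0072 -0.0295 0.0025 0 0 0.065; -1 0 0 0 0 0 0; -1 0 0 0 0 0 0")

```text
time: 28.37
eef_pos: [0.4371, -0.2859, 0.1692]
orientation: [-0.001, 0.051, 0.999, 0.001]
wrist_force: [0.1, -0.1, 0.1]
width: 0.0542
grip_force: 32.0
```

Request:
play_rows(targets="-1 0 0 0 0 0 0; -1 0 0 0 0 0 0; -1 0 0 0 0 0 0")

```text
time: 28.62
eef_pos: [0.4382, -0.2839, 0.1703]
orientation: [-0.0, 0.049, 0.999, 0.0]
wrist_force: [0.3, 1.5, -0.6]
width: 0.0542
grip_force: 32.0
```

```bash
python3 - <<'E'
from h import *
s=st(); print(yaw(s)); b=viewer.camera('wrist').astype(int); cv2.imwrite('pics/w17.png',b[:,:,::-1].astype(np.uint8))
for r in range(100,480,12):
    print(r,''.join('R' if x[0]>90 and x[1]<.4*x[0] else 'B' if x[0]-x[2]>40 else '.' for x in b[r,::6]))
print(proj('wrist',[(x,y,.02) for x,y in ((.52,-.36),(.52,-.215),(.37,-.20),(.365,-.345))]).round(0).tolist())
E
```

```text
t 28.62 tcp [ 0.4382 -0.2839  0.1703] F [ 0.3  1.5 -0.6] w 0.0542 g 32.0 
R [[-0.9953, 0.097, -0.0004], [0.097, 0.9953, 0.0004], [0.0004, 0.0003, -1.0]] q6 [-0.6   0.36  1.87  0.    0.9  -2.07]
174.43088186291243
100 ...........................................................................................................
112 ...........................................................................................................
124 ................................RRRRRBBBB..................................................................
136 ...............................RRRRRRRRRRRBBBBBBBBBBBBBBBBBBBBBRRRRRRRRRRRRRR..............................
148 ...............................RRRRRRRRRRBBBBBBBBBBBBBBBBBBBBBBBBBBBBBBBBRRRB..............................
160 ................................RRRRRRRRRBBBBBBBBBBBBBBBBBBBBBBBBBBBBBBBBRRRB..............................
172 ................................RRRRRRRRRBBBBBBBBBBBBBBBBBBBBBBBBBBBBBBBBRRRR..............................
184 ................................RRRRRRRRRBBBBBBBBBBBBBBBBBBBBBBBBBBBBBBBRRRB.......................
[... 2061 characters left out ...]
......................BBBBBBB..............................................
424 .....................................................BBBBBB................................................
436 .....................................................BBBBB.................................................
448 .....................................................BBBBB.................................................
460 ...........................................................................................................
472 ...........................................................................................................
[[210.0, 395.0], [445.0, 375.0], [471.0, 116.0], [186.0, 135.0]]
```

Ring centre lies well within the tray outline. Descend, tilt the tool partly so that the ring is near level, then lower until contact.

Request:
play_rows(targets="-1 0 0 0.012 0 0 0; -1 0 0 0.018 0 0 0; -1 0 0 0.02 0 0 0; -1 0 0 0.018 0 0 0; -1 0 0 0.01 0 0 0; -1 -0.003 0 0.002 0 0.05 0; -1 -0.003 0 0 0 0.05 0; -1 -0.0035 0 0 0 0.06 0; -1 0 0 0 0 0 0; -1 0 0 0 0 0 0")

```text
time: 29.5
eef_pos: [0.4483, -0.2856, 0.0899]
orientation: [-0.079, 0.049, 0.996, 0.004]
wrist_force: [0.7, 0.4, -0.8]
width: 0.054
grip_force: 32.0
```

Request:
play_rows(targets="-1 -0.0005 0 0.003 0 0 0; -1 -0.0005 0 0.003 0 0 0; -1 -0.0005 0 0.003 0 0 0; -1 -0.0003 0 0.002 0 0 0; -1 0 0 0 0 0 0; -1 0 0 0 0 0 0")

```text
time: 30.0
eef_pos: [0.4472, -0.2859, 0.0786]
orientation: [-0.08, 0.049, 0.996, 0.004]
wrist_force: [-0.4, -0.3, -0.0]
width: 0.0539
grip_force: 32.0
```

Request:
play_rows(targets="-1 -0.0002 0 0.001 0 0 0; -1 -0.0002 0 0.001 0 0 0; -1 -0.0002 0 0.001 0 0 0; -1 0 0 0 0 0 0; -1 0 0 0 0 0 0")

```text
time: 30.42
eef_pos: [0.4476, -0.2859, 0.0756]
orientation: [-0.08, 0.049, 0.996, 0.004]
wrist_force: [0.2, 0.1, 0.0]
width: 0.0539
grip_force: 32.0
```

Request:
play_rows(targets="-1 -0.0002 0 0.001 0 0 0; -1 -0.0002 0 0.001 0 0 0; -1 -0.0002 0 0.001 0 0 0; -1 0 0 0 0 0 0; -1 0 0 0 0 0 0")

```text
time: 30.83
eef_pos: [0.4478, -0.286, 0.0731]
orientation: [-0.08, 0.049, 0.996, 0.004]
wrist_force: [0.6, 0.2, 4.5]
width: 0.054
grip_force: 34.5
```

Request:
play_rows(targets="-1 -0.0002 0 0.001 0 0 0; -1 -0.0002 0 0.001 0 0 0; -1 0 0 0 0 0 0; -1 0 0 0 0 0 0")

```text
time: 31.17
eef_pos: [0.4478, -0.286, 0.0728]
orientation: [-0.08, 0.049, 0.996, 0.004]
wrist_force: [-3.3, 1.7, 18.0]
width: 0.0545
grip_force: 41.6
```

Contact at TCP ≈ 0.073 (ring edge/fingertips on the tray floor). Back off to no load, then release slowly.

Request:
play_rows(targets="-1 0.0002 0 -0.001 0 0 0; -1 0.0002 0 -0.001 0 0 0; -1 0.0001 0 -0.0006 0 0 0; -1 0 0 0 0 0 0; -1 0 0 0 0 0 0")

```text
time: 31.58
eef_pos: [0.4478, -0.286, 0.0731]
orientation: [-0.08, 0.049, 0.996, 0.004]
wrist_force: [0.6, 0.2, 1.7]
width: 0.0539
grip_force: 33.4
```

Request:
play_rows(targets="0.35 0 0 0 0 0 0; 0.4 0 0 0 0 0 0; 0.45 0 0 0 0 0 0; 0.5 0 0 0 0 0 0; 0.5 0 0 0 0 0 0; 0.5 0 0 0 0 0 0; 0.5 0 0 0 0 0 0; 0.5 0 0 0 0 0 0")

```text
time: 32.25
eef_pos: [0.4477, -0.286, 0.0732]
orientation: [-0.08, 0.049, 0.996, 0.004]
wrist_force: [0.2, 0.1, 0.7]
width: 0.0644
grip_force: 0.0
```

```bash
python3 - <<'E'
from h import *
s=st(); b=viewer.camera('wrist').astype(int); cv2.imwrite('pics/w18.png',b[:,:,::-1].astype(np.uint8))
for r in range(240,470,8):
    print(r,''.join('R' if x[0]>60 and x[1]<.3*x[0] else 'B' if x[0]-x[2]>40 else '%d'%min(9,x.mean()//26) for x in b[r,180:460:3]))
E
```

```text
t 32.25 tcp [ 0.4477 -0.286   0.0732] F [0.2 0.1 0.7] w 0.0644 g 0.0 
R [[-0.9824, 0.0988, -0.1586], [0.0976, 0.9951, 0.0157], [0.1594, -0.0, -0.9872]] q6 [-0.56  0.55  1.87 -0.09  0.87 -1.96]
240 BBBBBBBBBBBBBBBBBBBBBBBBBBBBBBBBBBBBBBBBBBBBBBBBBBBBBBBBBBBBBBBBBBBBBBBBBBBBBBBBBBBBBBBBBBBBBB
248 BBBBBBBBBBBBBBBBBBBBBBBBBBBBBBBBBBBBBBBBBBBBBBBBBBBBBBBBBBBBBBBBBBBBBBBBBBBBBBBBBBBBBBBBBBBBBB
256 BBBBBBBBBBBBBBBBBBBBBBBBBBBBBBBBBBBBBBBBBBBBBBBBBBBBBBBBBBBBBBBBBBBBBBBBBBBBBBBBBBBBBBBBBBBBBB
264 BBBBBBBBBBBBBBBBBBBBBBBBBBBBBBBBBBBBBBBBBBBBBBBBBBBBBBBBBBBBBBBBBBBBBBBBBBBBBBBBBBBBBBBBBBBBBB
272 BBBBBBBBBBBBBBBBBBBBBBBBBBBBBBBBBBBBBBBBBBBBBBBBBBBBBBBBBBBBBBBBBBBBBBBBBBBBBBBBBBBBBBBBBBBBBB
280 BBBBBBBBBBBBBBBBBBBBBBBBBBBBBBBBBBBBBBBBBBBBBBBBBBBBBBBBBBBBBBBBBBBBBBBBBBBBBBBBBBBBBBBBBBBBBB
288 BBBBBBBBBBBBBBBBBBBBBBBBBBBBBBBBBBBBBBBBBBBBBBBBBBBBBBBBBBBBBBBBBBBBBBBBBBBBBBBBBBBBBBBBBBBBBB
296 BBBBBBBBBBBBBBBBBBBBBBBBBBBBBBBBBBBBBBBBBBBBBBBBBBBBBBBBBBBBBBBBBBBBBBBBBBBBBBBBBBBBBBBBBBBBBB
304 BBBBBBBBBBBBBBBBBBBBBBBBBBBBBBBBBBBBBBBBBBBBBBBBBBBBBBBBBBBBBBBBBBBBBBBBBBBBBBBBBBBBBBBBBBBBBB
312 BBBBBBBBBB66
[... 1263 characters left out ...]
2222222
416 222222222221BBBBBBBBBBBBBBRBBBBBBBBBBBBBBBBRBBBBBBBBBBBBBBBBBBBBBBBBBBBBBBBBBBBBBBB12222222222
424 222222222222BBBBBBBBBBBBBBBBBBBRBBBBBBBBBBBBBBBBBBBBBBBBBBBBBBBBBBBBBBBBBBBBBBBBBBB22222222222
432 2222222222222BBBBBBBBBBBBBBBBRBBBBBRBBBBBBBBBBBBBBBBBBBBBBBBBBBBBBBBBBBBBBBBBBBBBB222222222222
440 22222222222222BBBBRRBBBBBBBBBBBBBBBBBBBBBBBBBBBBBBBBBBBBBBBBBBBBBBBBBBBBBBBBBBBBB2222222222222
448 222222222222222BBRBRBBBBBBBRBBBBBBBBBBBBBBBBBBBBBBBBBBBBBBBBBBBBBBBBBBBBBBBBBBBB22222222222222
456 2222222222222222BBBBBB222222222222222222222222BBB222222222222222222222222BBBBBB222222222222222
464 22222222222222222212222222222222222222222222222222222222222222222222222222211B2222222222222222
```

Released (grip 0). Retreat straight up, level the tool, and check.

Request:
play_rows(targets="0.5 0.0008 0 -0.005 0 0 0; 0.5 0.0016 0 -0.01 0 0 0; 0.5 0.0024 0 -0.015 0 0 0; 0.5 0.004 0 -0.025 0 0 0; 0.5 0.0048 0 -0.03 0 0 0; 0.5 0.0048 0 -0.03 0 0 0; 0.5 0.0048 0 -0.03 0 -0.08 0; 0.5 -0.04 0 0 0 -0.08 0; 0.5 -0.03 0 0 0 0 0; 0.5 0 0 0 0 0 0")

```text
time: 33.13
eef_pos: [0.5216, -0.2937, 0.2194]
orientation: [0.004, 0.049, 0.999, -0.002]
wrist_force: [1.0, 0.7, 0.1]
width: 0.0642
grip_force: 0.0
```

Request:
play_rows(targets="0.5 0 0 0 0 0 0; 0.5 0 0 0 0 0 0; 0.5 0 0 0 0 0 0; 0.5 0 0 0 0 0 0")

```text
time: 33.47
eef_pos: [0.5165, -0.2927, 0.2169]
orientation: [-0.001, 0.05, 0.999, 0.0]
wrist_force: [-0.5, 1.0, 0.1]
width: 0.0642
grip_force: 0.0
```

```bash
python3 - <<'E'
from h import *
s=st(); b=viewer.camera('wrist').astype(int); cv2.imwrite('pics/w19.png',b[:,:,::-1].astype(np.uint8))
a=viewer.camera('top'); cv2.imwrite('pics/t2.png',a[:,:,::-1]); sc=viewer.camera('scene'); cv2.imwrite('pics/s9.png',sc[:,:,::-1])
m=((b[:,:,0]>110)&(b[:,:,1]>.5*b[:,:,0])&(b[:,:,0]-b[:,:,2]>40)).astype(np.uint8)
n,lab,stt,cen=cv2.connectedComponentsWithStats(m); k=[i for i in range(1,n) if stt[i,4]>150]; print(stt[k],cen[k])
for i in k:
    pts=np.argwhere(lab==i)[:,::-1]; W=np.array([at('wrist',q,.0095)[:2] for q in pts[::3]]); print(W.min(0),W.max(0),W.mean(0))
x,y=stt[k[0]][:2] if k else (0,0)
for r in range(120,330,7): print(r,''.join('B' if m[r,c] else 'R' if b[r,c,0]>60 and b[r,c,1]<.4*b[r,c,0] else '.' for c in range(200,460,3)))
# loose objects: compare top images
o=cv2.imread('pics/top0.png').astype(int); d=np.abs(a[:,:,::-1].astype(int)-o).max(2)>50
for nm,(x0,y0,x1,y1) in dict(rack=(130,155,195,235),flask=(292,130,348,188),bottle=(438,160,490,212),stand=(145,300,205,358)).items(): print(nm,d[y0:y1,x0:x1].sum())
E
```

```text
t 33.47 tcp [ 0.5165 -0.2927  0.2169] F [-0.5  1.   0.1] w 0.0642 g 0.0 
R [[-0.9951, 0.0991, -0.001], [0.0991, 0.9951, 0.0003], [0.001, 0.0002, -1.0]] q6 [-0.53  0.41  1.65 -0.    1.08 -2.01]
[[  276     0   150   214 15433]] [[369.15473336  91.23320158]]Traceback (most recent call last):
  File "<stdin>", line 7, in <module>
  File "h.py", line 8, in at
    o,d=ray(n,uv,c); return o+d*(z-o[2])/d[2]
        ~~~^^^^^^^^
  File "h.py", line 5, in ray
    c=c or viewer.get_calibration(n); M=cv2.Rodrigues(np.array(c['rvec']))[0]; t=np.array(c['tvec'])
           ~~~~~~~~~~~~~~~~~~~~~~^^^
ValueError: time passes only in moves, steps and waits
```

```bash
python3 - <<'E'
from h import *
import os
b=cv2.imread('pics/w19.png'); c=viewer.get_calibration('wrist')
h=cv2.cvtColor(b,cv2.COLOR_BGR2HSV)
print(proj('wrist',[(.438,-.285,.0075),(.478,-.29,.0075)],c).round(0).tolist())
for r in range(20,300,8): print(r,''.join('.' if h[r,x,2]<70 else 'w' if h[r,x,1]<60 else '%x'%min(15,h[r,x,0]//3) for x in range(200,460,3)))
a=cv2.imread('pics/t2.png').astype(int); o=cv2.imread('pics/top0.png').astype(int); d=np.abs(a-o).max(2)>50
for nm,(x0,y0,x1,y1) in dict(rack=(130,155,195,235),flask=(292,130,348,188),bottle=(438,160,490,212),stand=(145,300,205,358)).items(): print(nm,d[y0:y1,x0:x1].sum())
E
```

```text
[[319.0, 112.0], [318.0, 175.0]]
20 .0000000000000000000000000000000000000000000000000000000000000000000000000000000000....
28 .000000000000000000000000000000000000000000000000000000000000000000000000000000000.....
36 .000000000000000000000000000000000000000000000000000000000000000000000000000000000.....
44 .000000000000000000000000000000000000000000000000000000000000000000000000000000000.....
52 .000000000000000000000000000000000000000000000000000000000000000000000000000000000.....
60 ..0000000000000000000000000000000000000000000000000000000000000000000010000000000......
68 ..00000000000000000000000000000001aaaaaaaaaaaaa6000000000000000000000000000000000......
76 ..00000000000000000000000000005aaaaaaaa6547aaaaaaaa100000000000000000000100000000......
84 ..000000000000000000000000007aawa800000000000001aaaaa1000000000000000000000000000......
92 ..00000000000000000000000009aaa5000000000000000000aaaa70000000000000000000000000.......
100 ..000000000000000000000000aaaa200000000000000000000wwww8000000100000001000000000.......
108 ...00000000000000000000000aaa90000000000000000000000aaa700010
[... 1474 characters left out ...]
0000000000000...........
244 .......................................................................................
252 .......................................................................................
260 .......................................................................................
268 .......................................................................................
276 .......................................................................................
284 .......................................................................................
292 .......................................................................................
rack 0
flask 0
bottle 0
stand 8
```

Ring lies whole and flat within the tray (centre ≈ (321,111), ear tip ≈ row 177, as projected for a flat ring on the tray floor); the pick is in its stand and the other objects are unmoved. Handing in.

```bash
python3 -c "
from rig import bot
print(bot.hand_in())"
```

```text
the job is handed in; nothing more can be done
None
```

The job is handed in after 33.5 s of robot time: the ring was snapped out of its groove with the pick, the pick put back upright in its stand, the ring lifted off and laid flat in the red tray, and the flask, bottle and rack were not moved.

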